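# Pack the graded bowls into their rack and cover it

## Task

Pack the washed bowls away: first move the jar that was left standing in the wooden rack onto its cork coaster, then nest all the steel bowls that are there in size order, one inside the other and upright, in the middle of the rack's board. Last, lower the holed wooden cover over the rack's two pins until it lies flush on both cheeks; leave the rest of the worktop undisturbed.

Things in the scene. Friction and masses are not known exactly. Their poses are not given: they have to be found in the camera images.
- caddy: fixed wooden bowl rack: board 150 x 236 x 15 mm (x, y, z), on it two upright cheeks 100 x 20 mm, tops 129 mm above the worktop, centred at y = +96 and -96 mm (172 mm apart inside); from the middle of each cheek's top a steel pin, 12 mm thick, tapered tip, stands up 28 mm. Origin: centre of the board's underside, on the worktop; z up, x across the open front and back
- caddy_seat (a point): centre of the board's upper face, between the cheeks, 15 mm above the worktop: the bowls stand here
- caddy_top (a point): midway between the cheeks at the height of their tops, 129 mm above the worktop: where the centre of the cover's underside comes when it is seated
- pin_left (a point): tip of the pin at the caddy's +y end, 157 mm above the worktop
- pin_right (a point): tip of the pin at the caddy's -y end, 157 mm above the worktop
- cover: loose wooden cover plate, 120 x 232 x 10 mm (x, y, z), 0.35 kg, with a 14.5 mm through hole at y = +96 and -96 mm (x = 0); on top a dark upright grip rib, 16 mm thick (x), 100 mm long (y), from 10 to 44 mm above the underside. Fits either way round. Origin: centre of its underside; z up. Starts flat on the worktop, right of the rack
- jar: white lidded ceramic jar, 56 mm in diameter up to 70 mm, then a 48 mm lid, 84 mm high, 0.25 kg; starts standing on the rack's board. Origin: centre of its underside; z up
- coaster: fixed round cork coaster, 110 mm in diameter, 8 mm thick, right of the rack: the jar's place. Origin: centre of its underside, on the worktop
- bowl_a: round steel bowl, 140 mm across the rim outside, 120 mm across the foot, 50 mm high like all the bowls; near-upright 4 mm wall (can be pinched at the rim from above), thick bottom: its inner floor lies 14 mm above its underside, about 0.2 kg; the largest, always there. Starts upright and empty on the worktop. Origin: centre of its underside; z up
- bowl_b: round steel bowl, 115 mm across the rim outside, 96 mm across the foot, 50 mm high like all the bowls; near-upright 4 mm wall (can be pinched at the rim from above), thick bottom: its inner floor lies 14 mm above its underside, about 0.15 kg; may be absent. Starts upright and empty on the worktop. Origin: centre of its underside; z up
- bowl_c: round steel bowl, 92 mm across the rim outside, 73 mm across the foot, 50 mm high like all the bowls; near-upright 4 mm wall (can be pinched at the rim from above), thick bottom: its inner floor lies 14 mm above its underside, about 0.11 kg; may be absent. Starts upright and empty on the worktop. Origin: centre of its underside; z up
- bowl_d: round steel bowl, 71 mm across the rim outside, 52 mm across the foot, 50 mm high like all the bowls; near-upright 4 mm wall (can be pinched at the rim from above), thick bottom: its inner floor lies 14 mm above its underside, about 0.08 kg; may be absent. Starts upright and empty on the worktop. Origin: centre of its underside; z up
- bowl_e: round steel bowl, 52 mm across the rim outside, 34 mm across the foot, 50 mm high like all the bowls; near-upright 4 mm wall (can be pinched at the rim from above), thick bottom: its inner floor lies 14 mm above its underside, about 0.05 kg; may be absent. Starts upright and empty on the worktop. Origin: centre of its underside; z up
- mug: white mug, 76 mm wide, 90 mm high; not part of the job, loose, leave it where it is. Origin: centre of its underside
- shaker: glass salt shaker, 42 mm wide, 80 mm high; not part of the job, loose, leave it where it is. Origin: centre of its underside
- mill: dark wooden pepper mill, 46 mm wide, 120 mm high; not part of the job, loose, leave it where it is. Origin: centre of its underside
Things that resemble listed ones, but are neither listed nor needed, are in the scene too. What is shaped like the jar but green or yellow is not meant.

How it is judged:
On the way, in this order (a step that is already met when the one before it is completed fails the run):
1. the jar stands on its coaster (horizontal distance between jar and coaster below 0.03 m and angle between jar's own z axis and vertical below 0.1 rad and z of jar in the frame of coaster between 0.004 and 0.012 m), for 0.2 s.
2. all the bowls are nested in size order on the rack's board (z of bowl_a in the frame of caddy between 0.01 and 0.02 m and horizontal distance between each of bowl_a, bowl_b, bowl_c, bowl_d, bowl_e and caddy_seat below 0.03 m and angle between each of bowl_a, bowl_b, bowl_c, bowl_d, bowl_e's own z axis and vertical below 0.12 rad and z of bowl_b in the frame of bowl_a between 0.009 and 0.02 m and z of bowl_c in the frame of bowl_a between 0.009 and 0.034 m and z of bowl_d in the frame of bowl_a between 0.009 and 0.048 m and z of bowl_e in the frame of bowl_a between 0.009 and 0.062 m and z of bowl_c in the frame of bowl_b between 0.009 and 0.02 m and z of bowl_d in the frame of bowl_b between 0.009 and 0.034 m and z of bowl_e in the frame of bowl_b between 0.009 and 0.048 m and z of bowl_d in the frame of bowl_c between 0.009 and 0.02 m and z of bowl_e in the frame of bowl_c between 0.009 and 0.034 m and z of bowl_e in the frame of bowl_d between 0.009 and 0.02 m), for 0.2 s.
3. the cover lies flush over both pins (horizontal distance between cover and caddy_top below 0.005 m and z of cover in the frame of caddy_top between -0.003 and 0.003 m and angle between cover's own z axis and vertical below 0.03 rad and angle between the y axis of cover and the y axis of caddy, either way round below 0.04 rad), for 0.2 s.
At the end, for the whole second after the job is handed in: Jar upright, within 30 mm of the coaster's centre; all bowls present upright (0.12 rad), within 30 mm of the board's centre, the largest on the board, each other on the floor of the next larger; cover over both pins, within 5 mm of centre and 3 mm of flush, level to 0.03 rad; all at rest (all of step 1 and all of step 2 and all of step 3 and linear speed of each of jar, cover, bowl_a, bowl_b, bowl_c, bowl_d, bowl_e below 0.02 m/s); the robot touches nothing.
It fails at once if a bystander (mug, shaker, mill) is moved more than 50 mm or knocked over (distance of any of mug, shaker, mill from where it was at the start of the episode above 0.05 m or angle between any of mug, shaker, mill's own z axis and vertical above 0.6 rad).
It fails at once if the jar is tipped over (angle between jar's own z axis and vertical above 0.8 rad).
Of bowl_b, bowl_c, bowl_d, bowl_e only 2 to 4 are there at a start; the rules pass over those that are not, and their reading is None.
At some moment in a run one of cover, bowl_a, bowl_b, bowl_c, bowl_d, bowl_e may be knocked a few centimetres aside while the robot is not near it.
It also fails if it takes over 210 s, if anything falls off the work surface, if the arm or the gripper's body presses on something with over 40 N, if the wrist force passes 120 N, or if a joint passes its speed limit or range.

## Robot

A 6-joint arm with a two-finger parallel gripper is mounted at the origin on the work surface. World frame = base frame: x ahead of the robot, y to its left, z up, the work surface at z = 0. Lengths are in m, angles in rad, forces in N, time in s.
With the tool pointing down it reaches from about 0.35 to 0.85 m from the base axis. Payload 8.1 kg.
Tool frame: the origin (TCP) lies midway between the tips of the shut fingers; the grasp point (between the pads) lies 19 mm behind it; z points along the fingers, y is the direction in which the jaws open and shut (so a half turn about z gives the same grasp; the last joint's range is limited). The gripper opens to 93 mm and grips with 3 to 60 N. Pads are 15 mm wide; open, the fingers measure 128 mm over their backs; the gripper's body (75 mm by 188 mm) begins 65 mm behind the grasp point.
Start: joints at [1.219, 0.13, 1.488, -0, 1.523, -0.085], TCP at [0.158, 0.579, 0.219] pointing down, gripper open.
Joint ranges: [-2.96, 2.96], [-0.89, 2.26], [0.02, 2.5], [-1.34, 4.48], [0, 2.73], [-2.66, 2.66]. Speed limits (rad/s): [2.39, 2.39, 2.79, 3.14, 3.14, 3.14].

## Interface

Orientations are given as a rotation vector (axis times angle).
In Python, from plant import robot, optics, ticket gives the robot as it stands.
- The arm moves only by the tool send_rows, never from a script. Its argument "targets" is a list of rows, each a list of 3 entries, a list of its own where there are three numbers: the opening, from -1 (shut) to 1 (fully open), then the shift along the tool's x, y, z in mm, then the turn about the tool's z in rad. A call has 1 to 12 rows; each row shifts and turns the commanded pose from where the row before left it, along the tool's axes as they then stand; what a row does not reach is not made up. A row lasts 1/10 s, in which the tool goes at most 50 mm and 8.59 degrees, less where a joint would pass 70% of its speed; a pose out of reach is approached as far as the arm can. A call with a gripper value outside its range is refused whole. The fingers move at their own pace and stop on an object; "newtons" is the grip in N (left out, the last holds). Time passes only in rows, so rows that do not move let the fingers close. It gives the time, the measured TCP pose, the force and the opening at its end, in the units of the state.
- robot.read_state(): the state, without advancing time (a new reading comes with each control period).
- optics.read_camera(name): name is "side" or "top"; returns a dict with "color" (384x512x3 uint8, red, green, blue), "K" (3x3 intrinsics, pixels), "k1" (the pictures are not rectified: a ray, as slopes to the right and down, at radius r is drawn at 1 + k1 r^2 times it, then the intrinsics apply), "position" and "orientation" of the camera in the world. Camera axes: x right, y up, looking along -z (the intrinsics and any distortion apply to the point x, -y, -z); pixel columns grow to the right and rows downward; lengths in m; the calibration is good to about 2 mm. A picture is of the moment at which its call begins. There is no depth.
- ticket.close_job(): hands the job in, once; it reports no verdict.
Trained networks look in the newest picture that a camera, given by its name, has taken for a name from the list of things; names that differ only in an ending like _2 or _b are one class to them, and where a whole thing is asked for, a point or a joint stands for the part that bears it (a point fixed in the world has none). Each returns a list of dicts, best first, with "confidence" (0 to 1); they miss things now and then, are a little off and sometimes report something else, mostly with a low value. They report only what shows in the picture. A call takes as long as a camera call. They do not tell look-alikes from the thing itself.
- optics.cut_out(camera, name): "region" (384x512 bool, what is visible of it) and "point" ([column, row] in pixels, amid what is visible of it).
The state is a dict: "t": time; "q": joint angles; "dq": joint speeds; "joint_torque": joint torques, N m; "tool_pos": TCP position; "orientation": TCP orientation; "force": force on the tool from outside, world axes, zero at the start; "wrist_torque": the same for the moment, N m; "opening": finger opening in m.
Only numpy, scipy, OpenCV 4.12 (cv2) and the standard library are available. Lean on these libraries where they do the work, as an engineer would, in place of code of your own. Each camera call takes 0.05 s, during which the arm holds its last target.

## Working session

There is one attempt and no reset: what is moved stays moved. The work goes in short steps, Python scripts to look and compute and a tool call to move; the robot and the scene stay as the last step left them, time stands still between calls to the robot, and variables do not carry over. Pictures are saved under pics/ and viewed, and the job is handed in when it is done.

Besides the shell and the picture viewer there is one more tool, called after ">>>" by a JSON object that holds its "method" and its "body", one argument or row to a line. send_rows: Moves the arm, as the interface text tells. Its arguments: {"type":"object","properties":{"targets":{"type":"array","items":{"type":"array"}},"newtons":{"type":"number"}},"required":["targets"]}

```bash
ls; mkdir -p pics; python3 - <<'E'
from plant import robot, optics, ticket
import cv2
print(robot.read_state())
for n in ("side","top"):
    c=optics.read_camera(n)
    print(n,c["K"],c["k1"],c["position"],c["orientation"])
    cv2.imwrite(f"pics/{n}0.png",cv2.cvtColor(c["color"],cv2.COLOR_RGB2BGR))
E
```

```text
pics
{'t': 0.0, 'q': array([ 1.21859995e+00,  1.31133125e-01,  1.48926669e+00, -8.25144330e-06,
        1.52301020e+00, -8.54057522e-02]), 'dq': array([ 0.00068375, -0.0011302 , -0.0010783 , -0.00264795, -0.00168112,
        0.00027346]), 'joint_torque': array([ 1.85712459e-03, -5.59845006e+01, -4.91765785e+01,  7.73028564e-02,
        3.48775461e-02, -8.07139963e-05]), 'tool_pos': array([0.15797031, 0.57824225, 0.21761112]), 'orientation': array([-4.17779803e-01, -3.11329870e+00,  2.78910736e-03]), 'force': array([ 0.76241932,  0.90700837, -0.08007805]), 'wrist_torque': array([ 0.01882088, -0.00550177,  0.00538993]), 'opening': 0.09245023270672673}
side [[455.33787856   0.         261.05909346]
 [  0.         455.33787856 188.64912185]
 [  0.           0.           1.        ]] -0.16695811368624822 [ 0.4095998  -0.86425865  0.89575718] [ 0.83155376 -0.08541705 -0.15497909]
top [[447.72111951   0.         258.59033043]
 [  0.         447.72111951 193.89275842]
 [  0.           0.           1.        ]] -0.04400921326747175 [3.74689415e-01 7.09448828e-04 1.29181729e+00] [ 0.09590217 -0.13849416 -1.53811409]
```

View pics/side0.png

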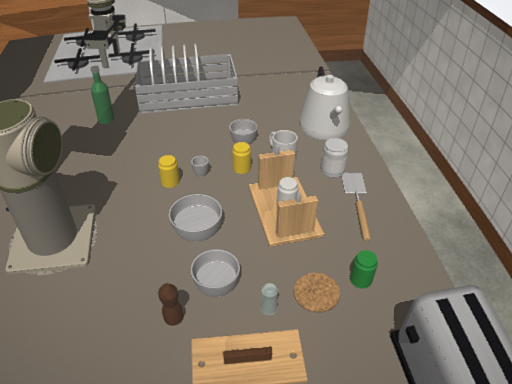

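View pics/top0.png

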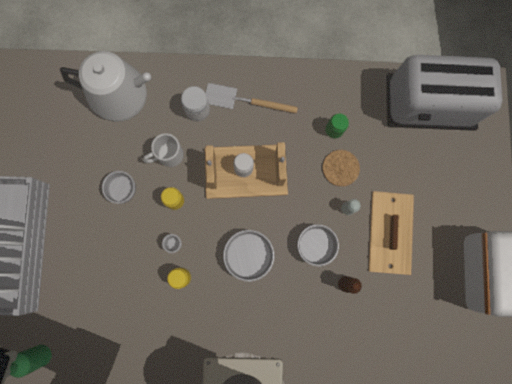

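```bash
cat > h.py <<'E'
import numpy as np, cv2
from scipy.spatial.transform import Rotation as R
from scipy.optimize import minimize
from plant import robot, optics, ticket
def view(n):
    c=optics.read_camera(n); c["R"]=R.from_rotvec(c["orientation"]).as_matrix(); c["name"]=n; return c
def proj(c,P):
    p=(np.atleast_2d(P)-c["position"])@c["R"]; s=np.c_[p[:,0]/-p[:,2],-p[:,1]/-p[:,2]]
    s=s*(1+c["k1"]*(s**2).sum(1,keepdims=True)); return s*c["K"][0,0]+c["K"][:2,2]
def ray(c,px):
    d=(np.asarray(px,float)-c["K"][:2,2])/c["K"][0,0]; s=d.copy()
    for _ in range(30): s=d/(1+c["k1"]*(s@s))
    return c["R"]@np.array([s[0],-s[1],-1.])
def onz(c,px,z):
    d=ray(c,px); return c["position"]+d*(z-c["position"][2])/d[2]
def circ(r,z,n=48):
    a=np.linspace(0,2*np.pi,n,endpoint=False); return np.c_[r*np.cos(a),r*np.sin(a),np.full(n,z)]
def box(x,y,z0,z1,cx=0,cy=0):
    return np.array([[cx+sx*x/2,cy+sy*y/2,z] for sx in(-1,1) for sy in(-1,1) for z in(z0,z1)])
BD={'bowl_a':(.140,.120),'bowl_b':(.115,.096),'bowl_c':(.092,.073),'bowl_d':(.071,.052),'bowl_e':(.052,.034)}
MOD={k:[np.r_[circ(a/2,.05),circ(b/2,0)]] for k,(a,b) in BD.items()}
MOD['jar']=[np.r_[circ(.028,0),circ(.028,.07)],np.r_[circ(.024,.07),circ(.024,.084)]]
MOD['coaster']=[np.r_[circ(.055,0),circ(.055,.008)]]
MOD['cover']=[box(.12,.232,0,.01),box(.016,.1,.01,.044)]
MOD['caddy']=[box(.15,.236,0,.015)]+[p for s in(1,-1) for p in (box(.1,.02,.015,.129,0,s*.096),np.r_[circ(.006,.129)+[0,s*.096,0],circ(.003,.157)+[0,s*.096,0]])]
S=4
def render(c,mod,x,y,z,yaw):
    m=np.zeros((384*S,512*S),np.uint8); Rz=R.from_euler('z',yaw).as_matrix()
    for P in mod:
        q=proj(c,P@Rz.T+[x,y,z]); h=cv2.convexHull(((q+.5)*S*16-8).astype(np.int32))
        cv2.fillConvexPoly(m,h,1,shift=4)
    return m
def fit(cams,masks,mod,x0,z,yaw=False,d=.02):
    ms=[cv2.resize(m.astype(np.uint8),None,fx=S,fy=S,interpolation=cv2.INTER_NEAREST) for m in masks]
    def f(v):
        t=0
        for c,m in zip(cams,ms):
            r=render(c,mod,v[0],v[1],z,v[2] if yaw else 0)
            t+=1-(r&m).sum()/max(1,(r|m).sum())
        return t/len(ms)
    n=3 if yaw else 2
    s=np.vstack([np.zeros(n)]+[np.eye(n)[i]*(d if i<2 else .15) for i in range(n)])+np.array(x0[:n])
    o=minimize(f,s[0],method='Nelder-Mead',options=dict(initial_simplex=s,xatol=2e-4,fatol=2e-4,maxiter=120))
    return o.x,o.fun
def toolpose():
    s=robot.read_state(); return s,R.from_rotvec(s["orientation"]).as_matrix()
def save(name,img,box=None,k=1):
    im=cv2.cvtColor(img,cv2.COLOR_RGB2BGR)
    if box: im=im[box[1]:box[3],box[0]:box[2]]
    cv2.imwrite(name,cv2.resize(im,None,fx=k,fy=k,interpolation=cv2.INTER_CUBIC))
E
python3 - <<'E'
from h import *
cs={n:view(n) for n in("top","side")}
for nm in ["caddy","cover","jar","coaster","bowl_a","mug","shaker","mill"]:
    for n,c in cs.items():
        for d in optics.cut_out(n,nm):
            p=d["point"]; print(nm,n,round(d["confidence"],2),np.round(p),d["region"].sum(),onz(c,p,.03).round(3))
s,T=toolpose(); print(T.round(3),s["t"])
E
```

```text
caddy top 0.93 [251. 176.] 3698 [ 0.617 -0.009  0.03 ]
caddy side 0.97 [282. 204.] 4242 [0.63  0.006 0.03 ]
caddy side 0.56 [288. 187.] 421 [0.661 0.071 0.03 ]
caddy side 0.46 [314. 290.] 1410 [ 0.647 -0.286  0.03 ]
cover top 0.57 [392. 231.] 3357 [ 0.47  -0.415  0.03 ]
jar top 0.95 [339. 126.] 434 [ 0.776 -0.261  0.03 ]
jar top 0.79 [245. 164.] 419 [0.65  0.011 0.03 ]
jar top 0.76 [173. 201.] 406 [0.538 0.212 0.03 ]
jar side 0.83 [363. 270.] 814 [ 0.779 -0.248  0.03 ]
jar side 0.7 [242. 156.] 501 [0.554 0.23  0.03 ]
jar side 0.6 [288. 185.] 414 [0.664 0.079 0.03 ]
jar side 0.55 [171. 170.] 539 [0.334 0.2   0.03 ]
coaster top 0.57 [342. 167.] 1082 [ 0.652 -0.27   0.03 ]
coaster side 0.82 [316. 295.] 1503 [ 0.646 -0.3    0.03 ]
bowl_a top 0.94 [118. 187.] 857 [0.572 0.37  0.03 ]
bowl_a top 0.73 [244. 256.] 2029 [0.389 0.004 0.03 ]
bowl_a top 0.61 [318. 243.] 1398 [ 0.432 -0.203  0.03 ]
bowl_a top 0.52 [171. 242.] 254 [0.421 0.209 0.03 ]
bowl_a side 0.83 [214. 271.] 1842 [ 0.425 -0.194  0.03 ]
bowl_a side 0.81 [244. 130.] 587 [0.578 0.369 0.03 ]
bowl_a side 0.6 [198. 215.] 2042 [ 0.402 -0.003  0.03 ]
mug top 0.94 [165. 152.] 887 [0.679 0.241 0.03 ]
mug side 0.9 [285. 140.] 502 [0.701 0.292 0.03 ]
shaker top 0.37 [389. 232.] 3366 [ 0.468 -0.406  0.03 ]
shaker side 0.93 [267. 297.] 479 [ 0.536 -0.287  0.03 ]
mill top 0.81 [346. 286.] 343 [ 0.312 -0.283  0.03 ]
mill top 0.45 [246. 256.] 2087 [ 0.388 -0.002  0.03 ]
mill side 0.62 [170. 306.] 757 [ 0.318 -0.278  0.03 ]
[[-0.965  0.264 -0.   ]
 [ 0.264  0.965 -0.   ]
 [ 0.    -0.    -1.   ]] 1.0
```

```bash
python3 - <<'E'
from h import *
cs={n:view(n) for n in("top","side")}
def get(n,nm,px,R=25):
    L=[d for d in optics.cut_out(n,nm) if np.hypot(*(np.array(d["point"])-px))<R]
    return L[0]["region"] if L else None
for nm,z,yaw,tp,sp in [("caddy",0,1,(251,176),(282,204)),("jar",.015,0,(245,164),(288,185)),("coaster",0,0,(342,167),(316,295)),("cover",0,1,(392,231),(248,358))]:
    for sel in (("top",),("side",),("top","side")):
        ms=[get(n,nm,tp if n=="top" else sp) for n in sel]
        if any(m is None for m in ms): print(nm,sel,"missing");continue
        x0=list(onz(cs["top"],tp,.03)[:2])+[0.]
        print(nm,sel,[np.round(v,4) for v in fit([cs[n] for n in sel],ms,MOD[nm],x0,z,yaw)])
for tp,sp in [((249,255),(196,218)),((318,245),(215,272)),((118,187),(244,132)),((171,242),(200,166))]:
    for sel in (("top",),("side",)):
        ms=[get(n,"bowl_a",tp if n=="top" else sp) for n in sel]
        if any(m is None for m in ms): print(tp,sel,"missing");continue
        for nm in BD:
            v,f=fit([cs[n] for n in sel],ms,MOD[nm],onz(cs["top"],tp,.03)[:2],0)
            if f<.25: print(tp,sel,nm,v.round(4),round(f,3))
save("pics/c1.png",cs["top"]["color"],(90,130,290,290),4)
save("pics/c2.png",cs["side"]["color"],(140,110,340,260),4)
E
```

```text
caddy ('top',) [array([0.6371, 0.0085, 0.0813]), np.float64(0.1297)]
caddy ('side',) [array([0.6392, 0.0105, 0.0547]), np.float64(0.1524)]
caddy ('top', 'side') [array([0.6374, 0.0086, 0.0756]), np.float64(0.1444)]
jar ('top',) [array([0.645 , 0.0171]), np.float64(0.1129)]
jar ('side',) [array([0.6515, 0.0331]), np.float64(0.3424)]
jar ('top', 'side') [array([0.6472, 0.0169]), np.float64(0.2334)]
coaster ('top',) [array([ 0.6579, -0.2724]), np.float64(0.0533)]
coaster ('side',) [array([ 0.6587, -0.2718]), np.float64(0.0445)]
coaster ('top', 'side') [array([ 0.6579, -0.272 ]), np.float64(0.0505)]
cover ('top',) [array([ 0.4699, -0.4205,  1.5265]), np.float64(0.0404)]
cover ('side',) [array([ 0.4702, -0.4211,  1.5095]), np.float64(0.0177)]
cover ('top', 'side') [array([ 0.4701, -0.4209,  1.5162]), np.float64(0.0307)]
(249, 255) ('top',) bowl_a [ 0.3927 -0.0071] 0.025
(249, 255) ('side',) bowl_a [ 0.3951 -0.0071] 0.031
(318, 245) ('top',) bowl_b [ 0.4271 -0.1995] 0.053
(318, 245) ('side',) bowl_b [ 0.4276 -0.2011] 0.048
(118, 187) ('top',) bowl_c [0.5712 0.3624] 0.038
(118, 187) ('side',) bowl_c [0.5763 0.3652] 0.082
(171, 242) ('top',) bowl_e [0.4203 0.2067] 0.053
(171, 242) ('side',) bowl_e [0.4227 0.2072] 0.091
```

View pics/c1.png

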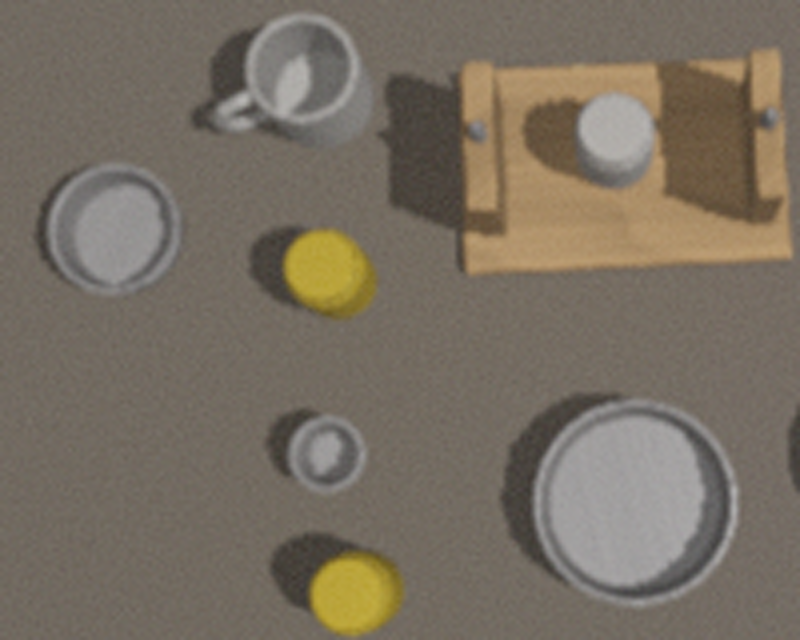

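View pics/c2.png

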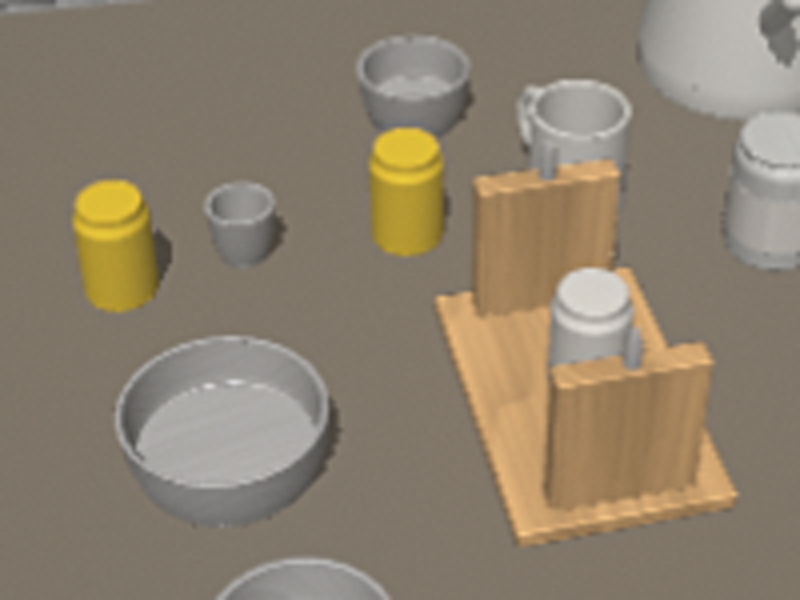

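```bash
python3 - <<'E'
from h import *
cs={n:view(n) for n in("top","side")}
a=cs["top"]["color"][140:202,198:294]; b=cs["side"]["color"][140:250,240:330]
save("pics/d1.png",a,None,8); save("pics/d2.png",b,None,5)
for c in cs.values():
    print(proj(c,[[.637,.0085,0]]))
E
```

```text
[[245.48902148 171.02636015]]
[[283.3156414  210.70372599]]
```

View pics/d1.png

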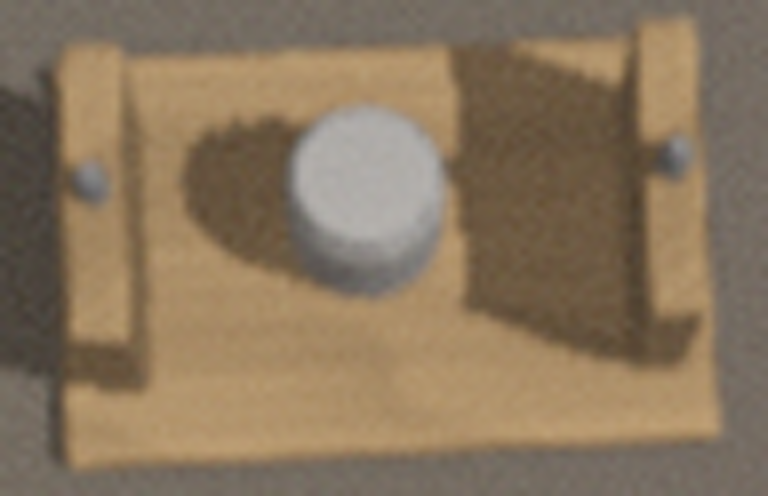

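View pics/d2.png

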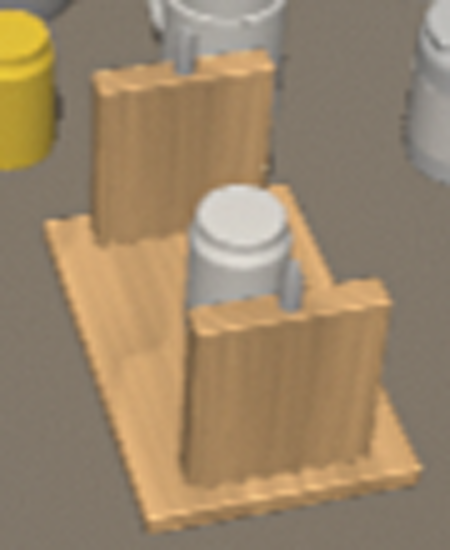

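```bash
cat > cad.py <<'E'
from h import *
from scipy.optimize import least_squares
cs={n:view(n) for n in("top","side")}
H=.129
T=[((62,48),(50,106,129)),((118,46),(50,86,129)),((127,342),(-50,86,129)),((70,343),(-50,106,129)),((640,25),(50,-86,129)),((695,20),(50,-106,129)),((705,312),(-50,-106,129)),((652,320),(-50,-86,129)),((70,460),(-75,118,15)),((718,432),(-75,-118,15)),((92,182),(0,96,150)),((676,157),(0,-96,150))]
Sd=[((97,95),(-50,86,129)),((275,72),(50,86,129)),((95,72),(-50,106,129)),((273,52),(50,106,129)),((196,334),(-50,-106,129)),((390,302),(50,-106,129)),((188,308),(-50,-86,129)),((385,282),(50,-86,129)),((47,222),(-75,118,15)),((150,518),(-75,-118,15)),((420,468),(75,-118,15)),((285,185),(75,118,15)),((187,28),(0,96,157)),((293,258),(0,-96,157))]
def mk(L,k,off): return (np.array([l[0] for l in L])+.5)/k-.5+off, np.array([l[1] for l in L])/1000
D={"top":mk(T,8,(198,140)),"side":mk(Sd,5,(240,140))}
def res(v,sel):
    Rz=R.from_euler('z',v[2]).as_matrix()
    return np.concatenate([(proj(cs[n],D[n][1]@Rz.T+[v[0],v[1],0])-D[n][0]) for n in sel])
for sel in (("top",),("side",),("top","side")):
    o=least_squares(lambda v:res(v,sel).ravel(),[.64,.01,.05],loss='soft_l1')
    print(sel,o.x.round(4)); print(np.c_[res(o.x,sel)].round(1).tolist())
E
python3 cad.py
```

```text
('top',) [0.6349 0.0081 0.0768]
[[-0.3, -0.1], [0.3, -0.2], [0.4, -0.3], [-0.1, -0.0], [-0.7, -0.2], [-0.1, 0.2], [0.8, 0.3], [-0.1, -0.3], [-0.6, 1.0], [0.3, 0.8], [-0.3, -0.4], [0.3, -0.4]]
('side',) [0.6389 0.0068 0.0729]
[[0.9, -0.2], [0.5, -0.6], [-0.5, 0.0], [-1.2, -0.9], [0.2, 0.4], [0.6, 0.3], [-0.4, 0.0], [-1.0, -1.1], [-0.6, -0.3], [-0.6, 0.3], [0.7, 0.2], [0.9, -0.4], [0.1, 0.3], [0.2, 1.1]]
('top', 'side') [0.6371 0.0075 0.0755]
[[0.0, -0.9], [0.5, -1.0], [0.6, -1.1], [0.2, -0.9], [-0.4, -0.9], [0.2, -0.5], [1.1, -0.4], [0.2, -1.1], [-0.4, 0.2], [0.5, 0.2], [-0.0, -1.2], [0.5, -1.1], [0.1, -0.2], [-0.3, -0.7], [-1.3, -0.0], [-2.0, -1.0], [-0.5, 0.3], [-0.1, 0.1], [-1.1, -0.1], [-1.7, -1.3], [-1.3, -0.4], [-1.2, 0.2], [0.1, -0.0], [0.1, -0.6], [-0.7, 0.3], [-0.5, 1.0]]
```

```bash
cat > plan.py <<'E'
import sys
from h import *
def plan(way,dmax=42,amax=.13,grip=None):
    """way: list of (x,y,z,psi,grip) world TCP + jaw-axis angle"""
    s,T=toolpose(); p=s["tool_pos"].copy(); psi=np.arctan2(T[1,1],T[0,1])
    print("t %.2f tcp %s psi %.3f tilt %.3f open %.4f F %s"%(s["t"],p.round(4),psi,np.arccos(-T[2,2]),s["opening"],s["force"].round(1)))
    for x,y,z,ps,g in way:
        q=np.array([x,y,z]); a=(ps-psi+np.pi/2)%np.pi-np.pi/2
        n=int(max(1,np.ceil(np.linalg.norm(q-p)*1000/dmax),np.ceil(abs(a)/amax)))
        rows=[]; P,A=p.copy(),psi
        for i in range(n):
            tgt=p+(q-p)*(i+1)/n; ap=psi+a*(i+1)/n
            Y=np.array([np.cos(A),np.sin(A),0]); Z=np.array([0,0,-1.]); X=np.cross(Y,Z)
            d=(tgt-P)*1000; v=[round(float(d@u),1) for u in (X,Y,Z)]; w=round(-(ap-A),3)
            P=P+(X*v[0]+Y*v[1]+Z*v[2])/1000; A-=w
            rows.append([g,v,w])
        print(n,str(rows).replace(" ",""))
        p,psi=q,psi+a
E
python3 -c "
from plan import *
plan([(.646,.017,.23,.075,1),(.646,.017,.045,.075,1)])"
```

```text
t 2.50 tcp [0.1582 0.5788 0.2187] psi 1.304 tilt 0.000 open 0.0929 F [ 0.1 -0.3  0.9]
18 [[1,[-34.4,-23.0,-0.6],np.float64(0.068)],[1,[-35.8,-20.5,-0.7],np.float64(0.069)],[1,[-37.2,-18.1,-0.6],np.float64(0.068)],[1,[-38.3,-15.5,-0.6],np.float64(0.068)],[1,[-39.3,-12.8,-0.7],np.float64(0.068)],[1,[-40.1,-10.1,-0.6],np.float64(0.069)],[1,[-40.7,-7.4,-0.6],np.float64(0.068)],[1,[-41.1,-4.6,-0.6],np.float64(0.068)],[1,[-41.2,-1.8,-0.7],np.float64(0.068)],[1,[-41.4,1.1,-0.6],np.float64(0.069)],[1,[-41.1,3.9,-0.6],np.float64(0.068)],[1,[-40.8,6.6,-0.7],np.float64(0.068)],[1,[-40.3,9.5,-0.6],np.float64(0.069)],[1,[-39.5,12.1,-0.6],np.float64(0.068)],[1,[-38.5,14.9,-0.7],np.float64(0.068)],[1,[-37.5,17.4,-0.6],np.float64(0.068)],[1,[-36.2,19.9,-0.6],np.float64(0.069)],[1,[-34.8,22.4,-0.6],np.float64(0.068)]]
5 [[1,[0.0,0.0,37.0],np.float64(-0.0)],[1,[0.0,0.0,37.0],np.float64(-0.0)],[1,[0.0,0.0,37.0],np.float64(-0.0)],[1,[0.0,0.0,37.0],np.float64(-0.0)],[1,[0.0,0.0,37.0],np.float64(-0.0)]]
```

```bash
cat > plan.py <<'E'
from h import *
def plan(way,dmax=42,amax=.13):
    """way: (x,y,z,psi): turn in place, then straight line; each as n x row"""
    s,T=toolpose(); p=s["tool_pos"].copy(); psi=np.arctan2(T[1,1],T[0,1])
    print("t %.2f tcp %s psi %.3f tilt %.3f open %.4f F %s"%(s["t"],p.round(4),psi,np.arccos(-T[2,2]),s["opening"],s["force"].round(1)))
    for x,y,z,ps in way:
        q=np.array([x,y,z]); a=(ps-psi+np.pi/2)%np.pi-np.pi/2
        if abs(a)>.004:
            n=int(np.ceil(abs(a)/amax)); print("turn %d x %.3f"%(n,-a/n))
        psi+=a
        Y=np.array([np.cos(psi),np.sin(psi),0]); Z=np.array([0,0,-1.]); X=np.cross(Y,Z)
        d=(q-p)*1000; n=int(max(1,np.ceil(np.linalg.norm(d)/dmax)))
        v=np.array([d@X,d@Y,d@Z]); print("to",np.round(q,4),"move %d x [%s]  (total %s)"%(n,", ".join("%.1f"%u for u in v/n),v.round(1)))
        p=q
E
python3 -c "
from plan import *
plan([(.646,.017,.23,.075),(.646,.017,.045,.075)])"
```

```text
t 2.50 tcp [0.1582 0.5788 0.2187] psi 1.304 tilt 0.000 open 0.0929 F [ 0.1 -0.3  0.9]
turn 10 x 0.123
to [0.646 0.017 0.23 ] move 18 x [-33.2, 24.7, -0.6]  (total [-596.8  444.4  -11.3])
to [0.646 0.017 0.045] move 5 x [0.0, 0.0, 37.0]  (total [  0.   0. 185.])
```

>>> {"method": "send_rows", "body": {
  "targets": [
    [1, [0, 0, 0], 0.123],
    [1, [0, 0, 0], 0.123],
    [1, [0, 0, 0], 0.123],
    [1, [0, 0, 0], 0.123],
    [1, [0, 0, 0], 0.123],
    [1, [0, 0, 0], 0.123],
    [1, [0, 0, 0], 0.123],
    [1, [0, 0, 0], 0.123],
    [1, [0, 0, 0], 0.123],
    [1, [0, 0, 0], 0.122]
  ],
  "newtons": 30
}}

```text
t: 3.5
tool_pos: [0.1582, 0.5788, 0.2186]
orientation: [2.142, 2.298, -0.0]
force: [0.4, -0.2, 0.1]
opening: 0.0928
```

```bash
python3 -c "
from plan import *
plan([(.646,.017,.23,.075),(.646,.017,.045,.075)])"
```

```text
t 3.50 tcp [0.1582 0.5788 0.2186] psi 0.070 tilt 0.000 open 0.0928 F [ 0.4 -0.2  0.1]
turn 1 x -0.005
to [0.646 0.017 0.23 ] move 18 x [-33.2, 24.7, -0.6]  (total [-596.7  444.4  -11.4])
to [0.646 0.017 0.045] move 5 x [0.0, 0.0, 37.0]  (total [  0.   0. 185.])
```

>>> {"method": "send_rows", "body": {
  "targets": [
    [1, [-33, 24.7, -1], 0],
    [1, [-33, 24.7, -1], 0],
    [1, [-33, 24.7, -1], 0],
    [1, [-33, 24.7, -1], 0],
    [1, [-33, 24.7, -1], 0],
    [1, [-33, 24.7, -1], 0],
    [1, [-33, 24.7, -1], 0],
    [1, [-33, 24.7, -1], 0],
    [1, [-33, 24.7, -1], 0],
    [1, [-33, 24.7, -1], 0],
    [1, [-33, 24.7, -1], 0],
    [1, [-33, 24.7, -1], 0]
  ]
}}

```text
t: 4.7
tool_pos: [0.4844, 0.2046, 0.2309]
orientation: [2.137, 2.303, 0.001]
force: [0.5, 1.0, -0.6]
opening: 0.093
```

>>> {"method": "send_rows", "body": {
  "targets": [
    [1, [-33, 24.7, 0], 0],
    [1, [-33, 24.7, 0], 0],
    [1, [-33, 24.7, 0], 0],
    [1, [-33, 24.7, 0], 0],
    [1, [-33, 24.7, 0], 0],
    [1, [-33, 24.7, 0], 0],
    [1, [0, 0, 0], 0],
    [1, [0, 0, 0], 0]
  ]
}}

```text
t: 5.5
tool_pos: [0.6461, 0.019, 0.2299]
orientation: [-2.138, -2.301, 0.001]
force: [-0.3, 0.2, 0.3]
opening: 0.0931
```

```bash
python3 -c "
from plan import *
plan([(.646,.017,.15,.075),(.646,.017,.045,.075)])
c=view('side');save('pics/e1.png',c['color'],(200,60,400,260),3)"
```

```text
t 5.50 tcp [0.6461 0.019  0.2299] psi 0.073 tilt 0.001 open 0.0931 F [-0.3  0.2  0.3]
to [0.646 0.017 0.15 ] move 2 x [-1.0, -0.1, 40.0]  (total [-1.9 -0.3 79.9])
to [0.646 0.017 0.045] move 3 x [0.0, 0.0, 35.0]  (total [  0.   0. 105.])
```

View pics/e1.png

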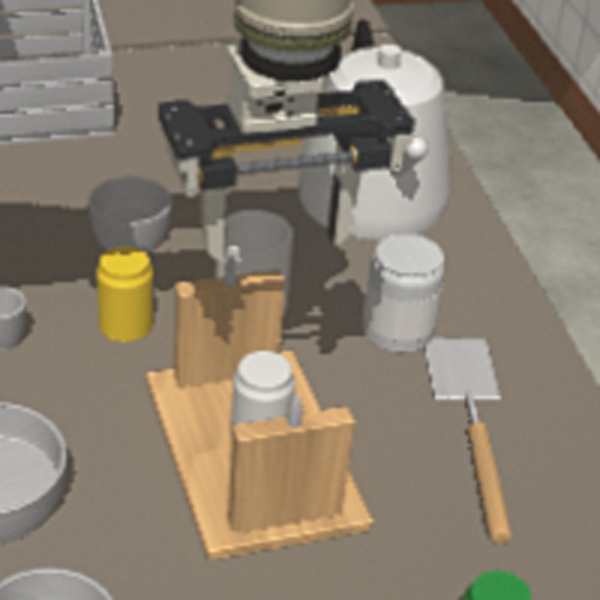

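>>> {"method": "send_rows", "body": {
  "targets": [
    [1, [-2, 0, 38], 0],
    [1, [0, 0, 38], 0],
    [1, [0, 0, 38], 0],
    [1, [0, 0, 36], 0],
    [1, [0, 0, 35], 0],
    [1, [0, 0, 0], 0],
    [-1, [0, 0, 0], 0],
    [-1, [0, 0, 0], 0],
    [-1, [0, 0, 0], 0],
    [-1, [0, 0, 0], 0],
    [-1, [0, 0, 0], 0],
    [-1, [0, 0, 0], 0]
  ]
}}

```text
t: 6.75
tool_pos: [0.6463, 0.0177, 0.0466]
orientation: [2.137, 2.303, 0.0]
force: [-3.7, -0.1, 6.3]
opening: 0.0556
```

>>> {"method": "send_rows", "body": {
  "targets": [
    [-1, [0, 0, 0], 0],
    [-1, [0, 0, 0], 0],
    [-1, [0, 0, -20], 0],
    [-1, [0, 0, -40], 0],
    [-1, [0, 0, -40], 0],
    [-1, [0, 0, -40], 0],
    [-1, [0, 0, -40], 0],
    [-1, [0, 0, 0], 0]
  ]
}}

```text
t: 7.55
tool_pos: [0.6497, 0.0175, 0.2337]
orientation: [2.131, 2.296, 0.012]
force: [0.8, -0.4, -2.0]
opening: 0.0557
```

```bash
python3 -c "
from plan import *
plan([(.658,-.272,.225,.075),(.658,-.272,.042,.075)])
c=view('side');save('pics/e2.png',c['color'],(200,60,400,260),3)"
```

```text
t 7.55 tcp [0.6497 0.0175 0.2337] psi 0.075 tilt 0.012 open 0.0557 F [ 0.8 -0.4 -2. ]
to [ 0.658 -0.272  0.225] move 7 x [-41.3, -1.9, 1.2]  (total [-289.4  -13.4    8.7])
to [ 0.658 -0.272  0.042] move 5 x [0.0, 0.0, 36.6]  (total [  0.   0. 183.])
```

View pics/e2.png

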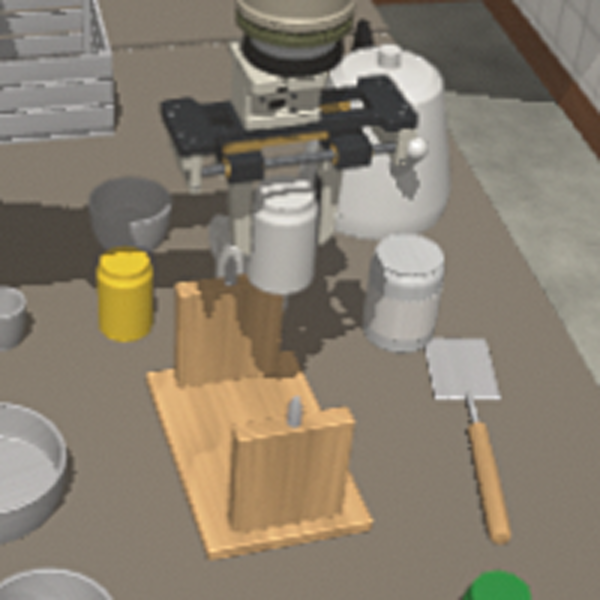

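>>> {"method": "send_rows", "body": {
  "targets": [
    [-1, [-41.3, -2, 1], 0],
    [-1, [-41.3, -2, 1], 0],
    [-1, [-41.3, -2, 1], 0],
    [-1, [-41.3, -2, 1], 0],
    [-1, [-41.3, -2, 1], 0],
    [-1, [-41.3, -2, 1], 0],
    [-1, [-41.3, -2, 1], 0],
    [-1, [0, 0, 0], 0],
    [-1, [0, 0, 40], 0],
    [-1, [0, 0, 40], 0],
    [-1, [0, 0, 40], 0],
    [-1, [0, 0, 0], 0]
  ]
}}

```text
t: 8.8
tool_pos: [0.6478, -0.268, 0.0877]
orientation: [-2.126, -2.291, 0.007]
force: [-1.2, 0.8, -4.1]
opening: 0.0555
```

```bash
python3 -c "
from plan import *
plan([(.658,-.272,.0415,.075)])
c=view('side');save('pics/e3.png',c['color'],(220,180,400,380),3)
c=view('top');save('pics/e4.png',c['color'],(250,80,450,280),3)"
```

```text
t 8.80 tcp [ 0.6478 -0.268   0.0877] psi 0.075 tilt 0.017 open 0.0555 F [-1.2  0.8 -4.1]
to [ 0.658  -0.272   0.0415] move 2 x [-2.4, 5.0, 23.1]  (total [-4.7  9.9 46.2])
```

View pics/e3.png

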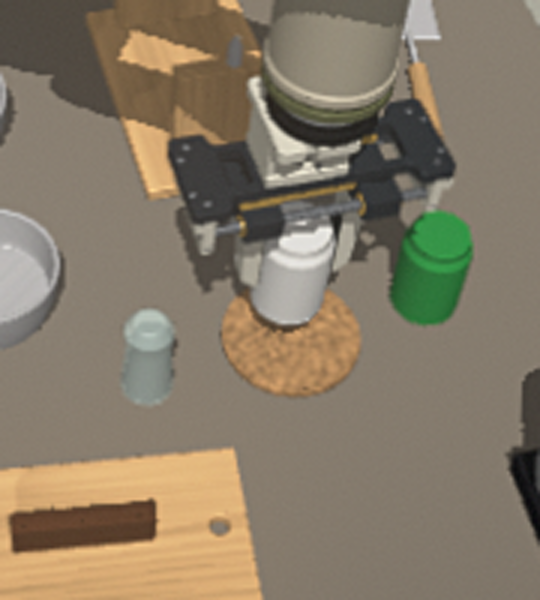

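>>> {"method": "send_rows", "body": {
  "targets": [
    [-1, [-4.7, 5, 0], 0],
    [-1, [0, 5, 0], 0],
    [-1, [0, 0, 0], 0],
    [-1, [0, 0, 0], 0],
    [-1, [0, 0, 0], 0]
  ]
}}

```text
t: 9.4
tool_pos: [0.6644, -0.2755, 0.0992]
orientation: [2.136, 2.303, 0.0]
force: [0.1, -0.5, -3.6]
opening: 0.0556
```

```bash
python3 -c "
from plan import *
plan([(.658,-.272,.0415,.075)]); s,T=toolpose(); print(T.round(4)); print(s['q'].round(4))"
```

```text
t 9.40 tcp [ 0.6644 -0.2755  0.0992] psi 0.075 tilt 0.001 open 0.0556 F [ 0.1 -0.5 -3.6]
to [ 0.658  -0.272   0.0415] move 2 x [2.0, -3.1, 28.9]  (total [ 4.  -6.2 57.7])
[[-7.500e-02  9.972e-01  6.000e-04]
 [ 9.972e-01  7.500e-02 -3.000e-04]
 [-4.000e-04  6.000e-04 -1.000e+00]]
[-0.4643  0.5227  1.231  -0.      1.3872 -0.5395]
```

>>> {"method": "send_rows", "body": {
  "targets": [
    [-1, [4, -6, 20], 0],
    [-1, [0, 0, 20], 0],
    [-1, [0, 0, 10], 0],
    [-1, [0, 0, 0], 0],
    [-1, [0, 0, 0], 0],
    [-1, [0, 0, 0], 0]
  ]
}}

```text
t: 10.0
tool_pos: [0.6589, -0.2725, 0.0503]
orientation: [2.135, 2.302, 0.001]
force: [0.7, 0.1, -2.6]
opening: 0.0554
```

```bash
python3 -c "
from plan import *
plan([(.658,-.272,.0415,.075)])"
```

```text
t 10.00 tcp [ 0.6589 -0.2725  0.0503] psi 0.075 tilt 0.002 open 0.0554 F [ 0.7  0.1 -2.6]
to [ 0.658  -0.272   0.0415] move 1 x [0.5, -0.8, 8.8]  (total [ 0.5 -0.8  8.8])
```

>>> {"method": "send_rows", "body": {
  "targets": [
    [-1, [0, 0, 5], 0],
    [-1, [0, 0, 3], 0],
    [-1, [0, 0, 1], 0],
    [-1, [0, 0, 0], 0],
    [-1, [0, 0, 0], 0],
    [-1, [0, 0, 0], 0]
  ]
}}

```text
t: 10.6
tool_pos: [0.6579, -0.272, 0.0397]
orientation: [-2.137, -2.303, 0.0]
force: [-0.8, 0.6, -0.5]
opening: 0.0555
```

>>> {"method": "send_rows", "body": {
  "targets": [
    [1, [0, 0, 0], 0],
    [1, [0, 0, 0], 0],
    [1, [0, 0, 0], 0],
    [1, [0, 0, 0], 0],
    [1, [0, 0, 0], 0],
    [1, [0, 0, -15], 0],
    [1, [0, 0, -40], 0],
    [1, [0, 0, -40], 0],
    [1, [0, 0, -40], 0],
    [1, [0, 0, -40], 0],
    [1, [0, 0, -15], 0]
  ]
}}

```text
t: 11.7
tool_pos: [0.6599, -0.2729, 0.2374]
orientation: [2.131, 2.297, 0.004]
force: [0.7, -0.8, 0.9]
opening: 0.0929
```

```bash
cat > bowls.py <<'E'
from h import *
def regs(n,nm):
    return [d for d in optics.cut_out(n,nm)]
def locate(nm,x0,z,names=("top","side"),cls=None,R=30):
    cams={n:view(n) for n in names}; out=[]
    for n,c in cams.items():
        p=proj(c,[[x0[0],x0[1],z+.03]])[0]
        L=[d for d in regs(n,cls or nm) if np.hypot(*(np.array(d["point"])-p))<R]
        if not L: print(nm,n,"not found"); continue
        # choose best-overlap
        best=None
        for d in L:
            v,f=fit([c],[d["region"]],MOD[nm],x0,z)
            if best is None or f<best[1]: best=(v,f,d["confidence"])
        print(nm,n,best[0].round(4),"miss %.3f conf %.2f"%best[1:]); out.append(best)
    return cams,out
E
python3 -c "
from bowls import *
c,o=locate('jar',(.658,-.272),.008)
save('pics/f1.png',c['side']['color'],(260,230,400,330),5)
locate('bowl_a',(.394,-.007),0)
locate('bowl_b',(.427,-.2),0)
import plan; plan.plan([(.45,-.0,.22,.075)])"
```

```text
jar top not found
jar side [ 0.66   -0.2774] miss 0.085 conf 0.63
bowl_a top [ 0.3929 -0.0063] miss 0.024 conf 0.69
bowl_a side [ 0.3951 -0.0085] miss 0.027 conf 0.55
bowl_b top not found
bowl_b side [ 0.4274 -0.201 ] miss 0.032 conf 0.98
t 12.30 tcp [ 0.6576 -0.2718  0.2286] psi 0.075 tilt 0.002 open 0.0930 F [-0.4 -0.5  0.2]
to [ 0.45 -0.    0.22] move 9 x [31.8, -20.7, 1.0]  (total [ 286.6 -186.6    8.6])
```

View pics/f1.png

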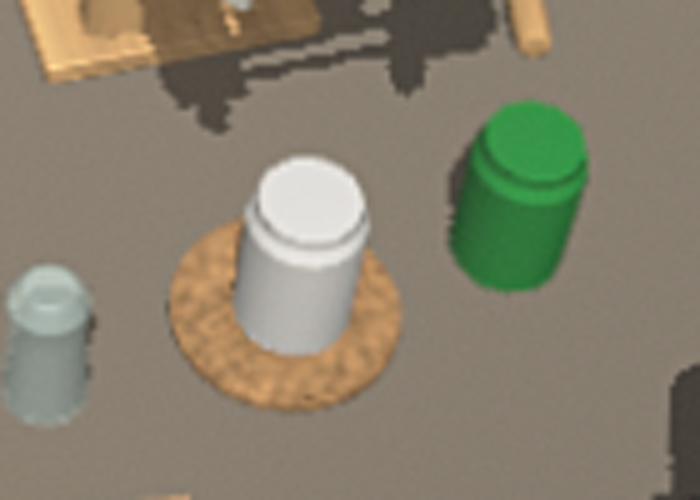

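```bash
python3 -c "
import plan; plan.plan([(.46,-.002,.20,.075),(.46,-.002,.028,.075)])"
```

```text
t 12.30 tcp [ 0.6576 -0.2718  0.2286] psi 0.075 tilt 0.002 open 0.0930 F [-0.4 -0.5  0.2]
to [ 0.46  -0.002  0.2  ] move 8 x [35.5, -22.1, 3.6]  (total [ 283.9 -176.8   28.6])
to [ 0.46  -0.002  0.028] move 5 x [0.0, 0.0, 34.4]  (total [  0.   0. 172.])
```

>>> {"method": "send_rows", "body": {
  "targets": [
    [1, [35.5, -22, 0], 0],
    [1, [35.5, -22, 0], 0],
    [1, [35.5, -22, 0], 0],
    [1, [35.5, -22, 0], 0],
    [1, [35.5, -22, 0], 0],
    [1, [35.5, -22, 10], 0],
    [1, [35.5, -22, 10], 0],
    [1, [35.5, -22, 10], 0],
    [1, [0, 0, 0], 0],
    [1, [0, 0, 0], 0],
    [1, [0, 0, 0], 0],
    [1, [0, 0, 0], 0]
  ]
}}

```text
t: 13.5
tool_pos: [0.462, -0.0028, 0.2003]
orientation: [2.137, 2.301, 0.001]
force: [0.2, -0.5, -0.3]
opening: 0.093
```

```bash
python3 -c "
import plan; plan.plan([(.46,-.002,.07,.075),(.46,-.002,.028,.075)])
from bowls import *
locate('bowl_a',(.394,-.007),0,('side',))"
```

```text
t 13.50 tcp [ 0.462  -0.0028  0.2003] psi 0.074 tilt 0.001 open 0.0930 F [ 0.2 -0.5 -0.3]
to [ 0.46  -0.002  0.07 ] move 4 x [0.2, -0.5, 32.6]  (total [  1.   -2.  130.3])
to [ 0.46  -0.002  0.028] move 2 x [0.0, 0.0, 21.0]  (total [ 0.  0. 42.])
bowl_a side [ 0.3951 -0.0078] miss 0.036 conf 0.90
```

>>> {"method": "send_rows", "body": {
  "targets": [
    [1, [1, -2, 35], 0],
    [1, [0, 0, 35], 0],
    [1, [0, 0, 35], 0],
    [1, [0, 0, 35], 0],
    [1, [0, 0, 22], 0],
    [1, [0, 0, 10], 0],
    [1, [0, 0, 0], 0],
    [1, [0, 0, 0], 0],
    [1, [0, 0, 0], 0]
  ]
}}

```text
t: 14.5
tool_pos: [0.4606, -0.0014, 0.0294]
orientation: [2.135, 2.301, 0.003]
force: [0.2, -0.3, -0.4]
opening: 0.0931
```

>>> {"method": "send_rows", "body": {
  "targets": [
    [-1, [0, 0, 0], 0],
    [-1, [0, 0, 0], 0],
    [-1, [0, 0, 0], 0],
    [-1, [0, 0, 0], 0],
    [-1, [0, 0, 0], 0],
    [-1, [0, 0, 0], 0],
    [-1, [0, 0, 0], 0],
    [-1, [0, 0, 0], 0]
  ],
  "newtons": 15
}}

```text
t: 15.3
tool_pos: [0.4591, -0.0011, 0.0276]
orientation: [-2.136, -2.303, 0.0]
force: [-0.4, 0.9, 0.0]
opening: 0.0334
```

```bash
python3 -c "
import plan; plan.plan([(.46,-.002,.07,.075)])
from bowls import *
c=view('side');save('pics/g1.png',c['color'],(120,120,300,280),4)"
```

```text
t 15.30 tcp [ 0.4591 -0.0011  0.0276] psi 0.075 tilt 0.000 open 0.0334 F [-0.4  0.9  0. ]
to [ 0.46  -0.002  0.07 ] move 2 x [-0.5, 0.4, -21.2]  (total [ -1.    0.9 -42.4])
```

View pics/g1.png

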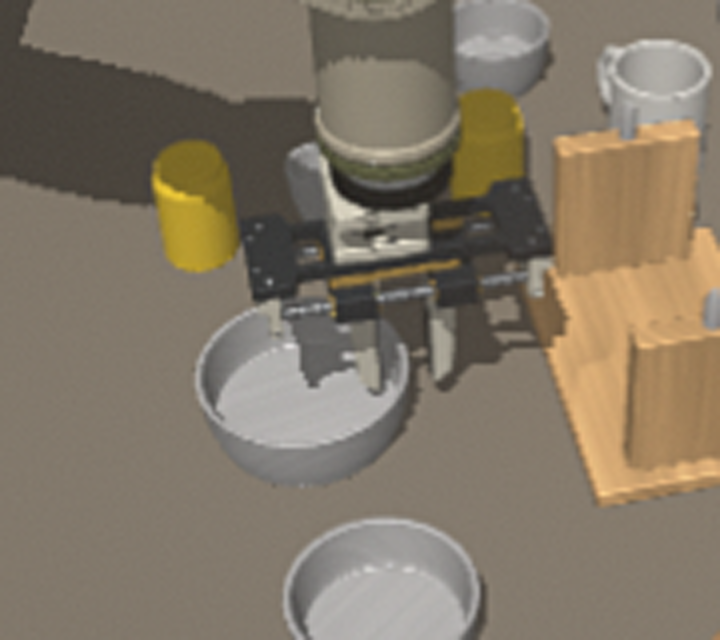

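Still closing (inner finger inside the wall at crop (370,375), outer at (440,370)).

>>> {"method": "send_rows", "body": {
  "targets": [
    [-1, [0, 0, 0], 0],
    [-1, [0, 0, 0], 0],
    [-1, [0, 0, 0], 0],
    [-1, [0, 0, 0], 0],
    [-1, [0, 0, 0], 0],
    [-1, [0, 0, 0], 0]
  ]
}}

```text
t: 15.95
tool_pos: [0.459, -0.0012, 0.0276]
orientation: [2.137, 2.303, -0.0]
force: [-1.2, -0.2, 0.9]
opening: 0.0073
```

>>> {"method": "send_rows", "body": {
  "targets": [
    [-1, [0, 0, 0], 0],
    [-1, [0, 0, 0], 0],
    [-1, [0, 0, 0], 0]
  ],
  "newtons": 40
}}

```text
t: 16.25
tool_pos: [0.459, -0.0013, 0.0277]
orientation: [2.136, 2.303, -0.001]
force: [-0.7, -3.2, 3.2]
opening: 0.0059
```

>>> {"method": "send_rows", "body": {
  "targets": [
    [-1, [0, 0, -10], 0],
    [-1, [0, 0, -15], 0],
    [-1, [0, 0, -15], 0],
    [-1, [0, 0, 0], 0],
    [-1, [0, 0, 0], 0],
    [-1, [0, 0, 0], 0]
  ]
}}

```text
t: 16.85
tool_pos: [0.4585, -0.0009, 0.0668]
orientation: [-2.136, -2.302, 0.001]
force: [0.3, 0.1, -1.8]
opening: 0.0047
```

```bash
python3 -c "
import plan; plan.plan([(.46,-.002,.07,.075)])
from bowls import *
c=view('side');save('pics/g2.png',c['color'],(120,120,300,280),4)"
```

```text
t 16.85 tcp [ 0.4585 -0.0009  0.0668] psi 0.075 tilt 0.001 open 0.0047 F [ 0.3  0.1 -1.8]
to [ 0.46  -0.002  0.07 ] move 1 x [-1.2, 1.4, -3.2]  (total [-1.2  1.4 -3.2])
```

View pics/g2.png

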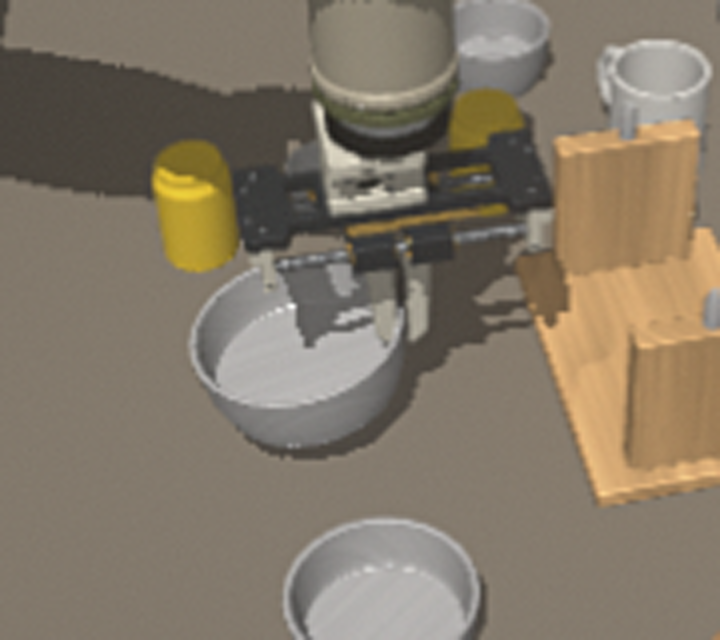

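>>> {"method": "send_rows", "body": {
  "targets": [
    [-1, [0, 0, -20], 0],
    [-1, [0, 0, -30], 0],
    [-1, [0, 0, -35], 0],
    [-1, [0, 0, -35], 0],
    [-1, [0, 0, -30], 0],
    [-1, [0, 0, -18], 0],
    [-1, [0, 0, 0], 0],
    [-1, [0, 0, 0], 0],
    [-1, [0, 0, 0], 0]
  ]
}}

```text
t: 17.8
tool_pos: [0.4581, -0.0009, 0.2334]
orientation: [-2.135, -2.301, 0.003]
force: [-0.8, -0.3, -2.3]
opening: 0.0045
```

```bash
python3 -c "
import plan; plan.plan([(.702,.0136,.235,.075),(.702,.0136,.06,.075)])"
```

```text
t 17.80 tcp [ 0.4581 -0.0009  0.2334] psi 0.075 tilt 0.003 open 0.0045 F [-0.8 -0.3 -2.3]
to [0.702  0.0136 0.235 ] move 6 x [-0.6, 40.7, -0.3]  (total [ -3.8 244.3  -1.6])
to [0.702  0.0136 0.06  ] move 5 x [0.0, 0.0, 35.0]  (total [  0.   0. 175.])
```

>>> {"method": "send_rows", "body": {
  "targets": [
    [-1, [0, 15, 0], 0],
    [-1, [0, 30, 0], 0],
    [-1, [-1, 40, 0], 0],
    [-1, [-1, 40, 0], 0],
    [-1, [-1, 40, 0], 0],
    [-1, [-1, 40, 0], 0],
    [-1, [0, 25, 0], 0],
    [-1, [0, 14, 0], 0],
    [-1, [0, 0, 0], 0],
    [-1, [0, 0, 0], 0],
    [-1, [0, 0, 0], 0],
    [-1, [0, 0, 0], 0]
  ]
}}

```text
t: 19.0
tool_pos: [0.702, 0.0132, 0.2357]
orientation: [-2.137, -2.303, 0.0]
force: [0.2, 1.0, -2.3]
opening: 0.0047
```

```bash
python3 -c "
import plan; plan.plan([(.702,.0136,.14,.075),(.702,.0136,.06,.075)])
from bowls import *
c=view('top');save('pics/g3.png',c['color'],(180,110,340,230),4)
c=view('side');save('pics/g4.png',c['color'],(200,80,360,240),4)"
```

```text
t 19.00 tcp [0.702  0.0132 0.2357] psi 0.075 tilt 0.000 open 0.0047 F [ 0.2  1.  -2.3]
to [0.702  0.0136 0.14  ] move 3 x [0.1, 0.0, 31.9]  (total [ 0.4  0.  95.7])
to [0.702  0.0136 0.06  ] move 2 x [0.0, 0.0, 40.0]  (total [ 0.  0. 80.])
```

View pics/g3.png

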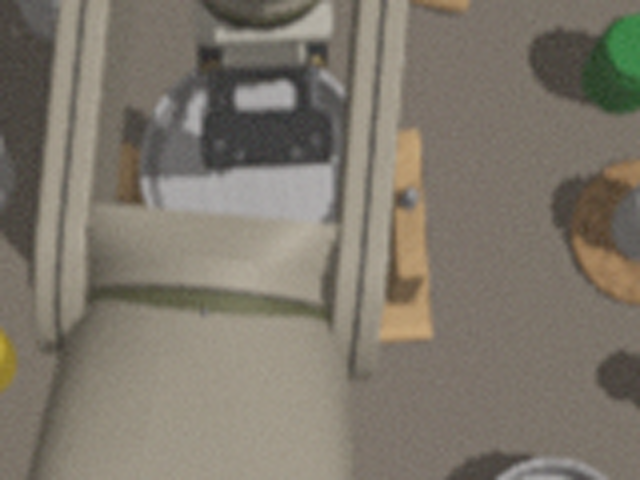

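View pics/g4.png

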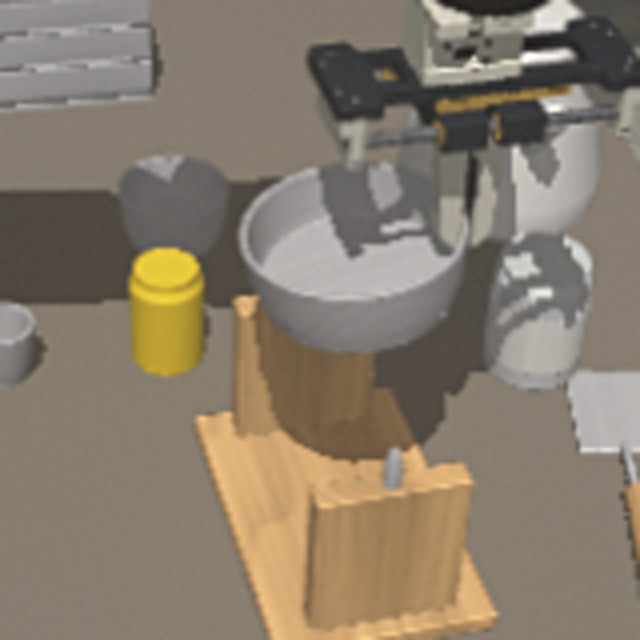

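```bash
python3 -c "
from bowls import *
c=view('top'); print(onz(c,(180+142/4,110+165/4),.245), onz(c,(180+345/4,110+165/4),.245))
s=view('side'); print([onz(s,(200+u/4,80+v/4),.245).round(4) for u,v in((240,235),(468,240))])
"
```

```text
[0.63314718 0.08032083 0.245     ] [ 0.63730948 -0.04126113  0.245     ]
[array([0.5698, 0.0206, 0.245 ]), array([ 0.7062, -0.0049,  0.245 ])]
```

>>> {"method": "send_rows", "body": {
  "targets": [
    [-1, [0, 0, 20], 0],
    [-1, [0, 0, 30], 0],
    [-1, [0, 0, 35], 0],
    [-1, [0, 0, 30], 0],
    [-1, [0, 0, 20], 0],
    [-1, [0, 0, 15], 0],
    [-1, [0, 0, 8], 0],
    [-1, [0, 0, 0], 0],
    [-1, [0, 0, 0], 0],
    [-1, [0, 0, 0], 0]
  ]
}}

```text
t: 20.2
tool_pos: [0.7039, 0.0131, 0.0796]
orientation: [2.135, 2.302, 0.003]
force: [0.0, 0.7, -0.9]
opening: 0.0044
```

```bash
python3 -c "
import plan; plan.plan([(.702,.0136,.043,.075)])
from bowls import *
c=view('side');save('pics/g5.png',c['color'],(200,80,360,240),4)"
```

```text
t 20.20 tcp [0.7039 0.0131 0.0796] psi 0.075 tilt 0.003 open 0.0044 F [ 0.   0.7 -0.9]
to [0.702  0.0136 0.043 ] move 1 x [0.6, -1.9, 36.6]  (total [ 0.6 -1.9 36.6])
```

View pics/g5.png

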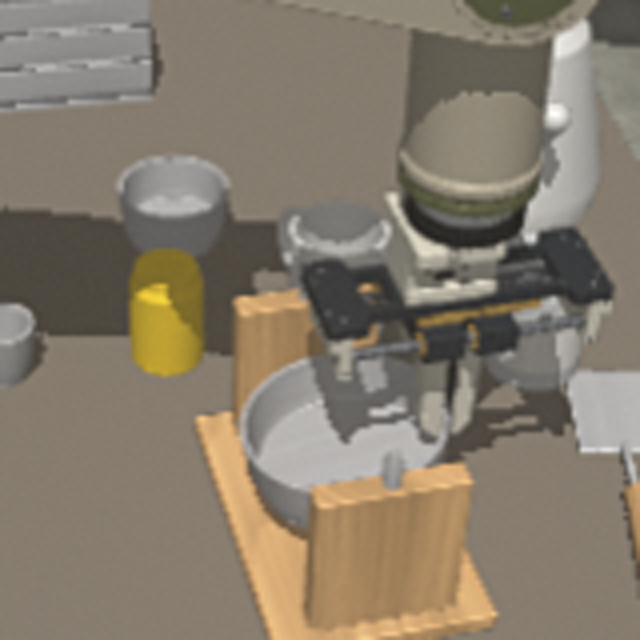

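>>> {"method": "send_rows", "body": {
  "targets": [
    [-1, [0, -1, 5], 0],
    [-1, [0, 0, 5], 0],
    [-1, [0, 0, 5], 0],
    [-1, [0, 0, 0], 0],
    [-1, [0, 0, 0], 0]
  ],
  "newtons": 12
}}

```text
t: 20.75
tool_pos: [0.7013, 0.0132, 0.062]
orientation: [-2.136, -2.303, 0.001]
force: [0.3, -0.3, -2.1]
opening: 0.0051
```

>>> {"method": "send_rows", "body": {
  "targets": [
    [-1, [0, 0, 5], 0],
    [-1, [0, 0, 5], 0],
    [-1, [0, 0, 0], 0],
    [-1, [0, 0, 0], 0]
  ],
  "newtons": 6
}}

```text
t: 21.15
tool_pos: [0.7014, 0.0131, 0.0525]
orientation: [-2.136, -2.303, 0.001]
force: [-1.1, 0.2, -0.4]
opening: 0.005
```

>>> {"method": "send_rows", "body": {
  "targets": [
    [-1, [0, 0, 4], 0],
    [-1, [0, 0, 4], 0],
    [-1, [0, 0, 0], 0],
    [-1, [0, 0, 0], 0]
  ],
  "newtons": 6
}}

```text
t: 21.55
tool_pos: [0.7015, 0.0131, 0.0444]
orientation: [-2.136, -2.303, 0.001]
force: [1.0, -0.0, 0.6]
opening: 0.0067
```

```bash
python3 -c "
import plan; plan.plan([(.702,.0136,.043,.075)])
from bowls import *
c=view('side');save('pics/g6.png',c['color'],(200,80,360,240),4)"
```

```text
t 21.55 tcp [0.7015 0.0131 0.0444] psi 0.075 tilt 0.001 open 0.0067 F [ 1.  -0.   0.6]
to [0.702  0.0136 0.043 ] move 1 x [0.5, 0.6, 1.4]  (total [0.5 0.6 1.4])
```

View pics/g6.png

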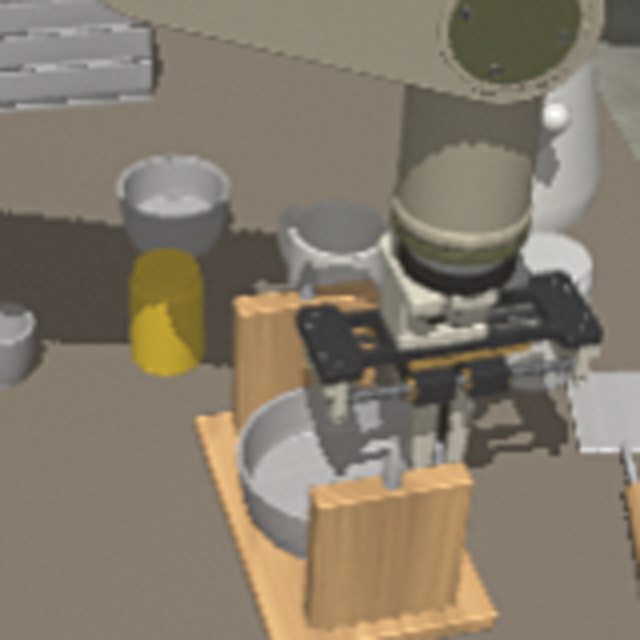

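>>> {"method": "send_rows", "body": {
  "targets": [
    [-0.2, [0, 0, 0], 0],
    [-0.2, [0, 0, 0], 0],
    [-0.2, [0, 0, 0], 0],
    [-0.2, [0, 0, -10], 0],
    [-0.2, [0, 0, -30], 0],
    [-0.2, [0, 0, -40], 0],
    [-0.2, [0, 0, -40], 0],
    [-0.2, [0, 0, -40], 0],
    [-0.2, [0, 0, -20], 0],
    [-0.2, [0, 0, 0], 0]
  ]
}}

```text
t: 22.6
tool_pos: [0.7041, 0.013, 0.2313]
orientation: [2.132, 2.298, 0.009]
force: [-0.2, -0.2, 0.6]
opening: 0.0369
```

```bash
python3 -c "
from bowls import *
c=view('side');save('pics/g7.png',c['color'],(200,80,360,240),4)
locate('bowl_a',(.637,.008),.015,('side',))
locate('bowl_b',(.427,-.2),0)
import plan; plan.plan([(.49,-.195,.22,.075)])
"
```

```text
bowl_a side [0.6365 0.0175] miss 0.367 conf 0.87
bowl_b top [ 0.426  -0.1988] miss 0.037 conf 0.83
bowl_b side [ 0.4279 -0.1997] miss 0.046 conf 0.62
t 22.95 tcp [0.7008 0.0132 0.2225] psi 0.075 tilt 0.003 open 0.0370 F [ 0.1 -0.7  0.2]
to [ 0.49  -0.195  0.22 ] move 8 x [-24.0, -28.2, 0.3]  (total [-191.8 -225.8    2.5])
```

View pics/g7.png

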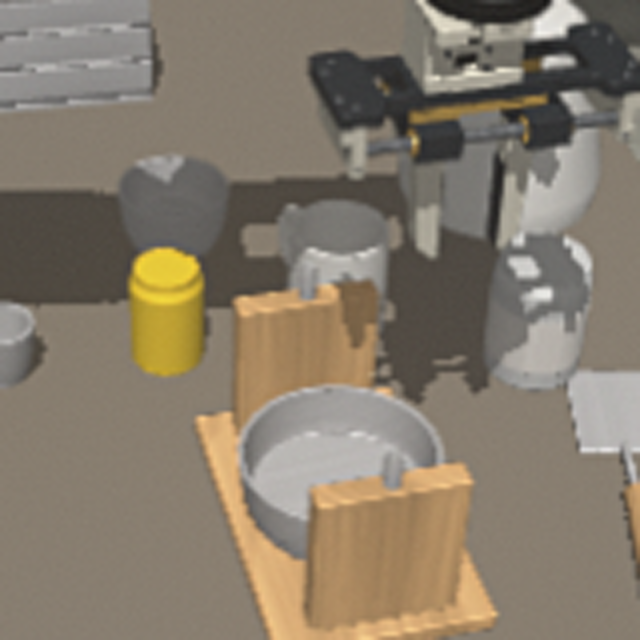

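>>> {"method": "send_rows", "body": {
  "targets": [
    [-0.2, [-20, -20, 0], 0],
    [-0.2, [-24, -30, 0], 0],
    [-0.2, [-24, -30, 0], 0],
    [-0.2, [-24, -30, 0], 0],
    [-0.2, [-24, -30, 0], 0],
    [-0.2, [-24, -30, 0], 0],
    [-0.2, [-24, -30, 0], 0],
    [-0.2, [-20, -25, 0], 0],
    [-0.2, [-7, -9, 0], 0],
    [-0.2, [0, 0, 0], 0],
    [-0.2, [0, 0, 0], 0],
    [-0.2, [0, 0, 0], 0]
  ]
}}

```text
t: 24.15
tool_pos: [0.4834, -0.194, 0.2244]
orientation: [-2.135, -2.304, -0.0]
force: [-1.6, 0.8, -0.4]
opening: 0.0375
```

```bash
python3 -c "
import plan; plan.plan([(.481,-.1955,.07,.075),(.481,-.1955,.04,.075)])
"
```

```text
t 24.15 tcp [ 0.4834 -0.194   0.2244] psi 0.076 tilt 0.000 open 0.0375 F [-1.6  0.8 -0.4]
to [ 0.481  -0.1955  0.07  ] move 4 x [-0.3, -0.6, 38.6]  (total [ -1.3  -2.5 154.4])
to [ 0.481  -0.1955  0.04  ] move 1 x [0.0, 0.0, 30.0]  (total [ 0.  0. 30.])
```

>>> {"method": "send_rows", "body": {
  "targets": [
    [-0.2, [-1, -2.5, 25], 0],
    [-0.2, [0, 0, 35], 0],
    [-0.2, [0, 0, 35], 0],
    [-0.2, [0, 0, 35], 0],
    [-0.2, [0, 0, 25], 0],
    [-0.2, [0, 0, 15], 0],
    [-0.2, [0, 0, 14], 0],
    [-0.2, [0, 0, 0], 0],
    [-0.2, [0, 0, 0], 0],
    [-0.2, [0, 0, 0], 0]
  ]
}}

```text
t: 25.15
tool_pos: [0.4814, -0.1966, 0.0422]
orientation: [2.135, 2.301, 0.001]
force: [0.0, -0.5, -0.9]
opening: 0.037
```

```bash
python3 -c "
import plan; plan.plan([(.481,-.1955,.04,.075)])
from bowls import *
c=view('side');save('pics/h1.png',c['color'],(140,180,300,320),4)
"
```

```text
t 25.15 tcp [ 0.4814 -0.1966  0.0422] psi 0.075 tilt 0.003 open 0.0370 F [ 0.  -0.5 -0.9]
to [ 0.481  -0.1955  0.04  ] move 1 x [1.1, -0.3, 2.2]  (total [ 1.1 -0.3  2.2])
```

View pics/h1.png

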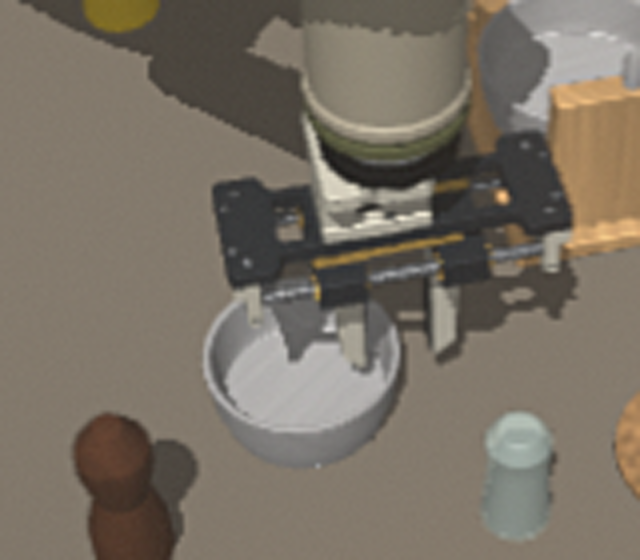

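Wall between fingers (inner at crop (352,345), outer (440,330)). Close gently, then firm.

>>> {"method": "send_rows", "body": {
  "targets": [
    [-1, [0, 0, 2], 0],
    [-1, [0, 0, 0], 0],
    [-1, [0, 0, 0], 0],
    [-1, [0, 0, 0], 0],
    [-1, [0, 0, 0], 0],
    [-1, [0, 0, 0], 0],
    [-1, [0, 0, 0], 0]
  ],
  "newtons": 15
}}

```text
t: 25.9
tool_pos: [0.4802, -0.1962, 0.0387]
orientation: [2.136, 2.303, -0.0]
force: [-0.4, -0.4, 0.5]
opening: 0.0053
```

>>> {"method": "send_rows", "body": {
  "targets": [
    [-1, [0, 0, 0], 0],
    [-1, [0, 0, 0], 0],
    [-1, [0, 0, -10], 0],
    [-1, [0, 0, -15], 0],
    [-1, [0, 0, -15], 0],
    [-1, [0, 0, 0], 0],
    [-1, [0, 0, 0], 0],
    [-1, [0, 0, 0], 0]
  ],
  "newtons": 45
}}

```text
t: 26.7
tool_pos: [0.4799, -0.1959, 0.0783]
orientation: [-2.136, -2.303, 0.0]
force: [0.5, -0.5, -2.5]
opening: 0.0042
```

```bash
python3 -c "
import plan; plan.plan([(.481,-.1955,.235,.075)])
from bowls import *
c=view('side');save('pics/h2.png',c['color'],(140,180,300,320),4)
"
```

```text
t 26.70 tcp [ 0.4799 -0.1959  0.0783] psi 0.075 tilt 0.001 open 0.0042 F [ 0.5 -0.5 -2.5]
to [ 0.481  -0.1955  0.235 ] move 4 x [0.1, 0.3, -39.2]  (total [   0.3    1.1 -156.7])
```

View pics/h2.png

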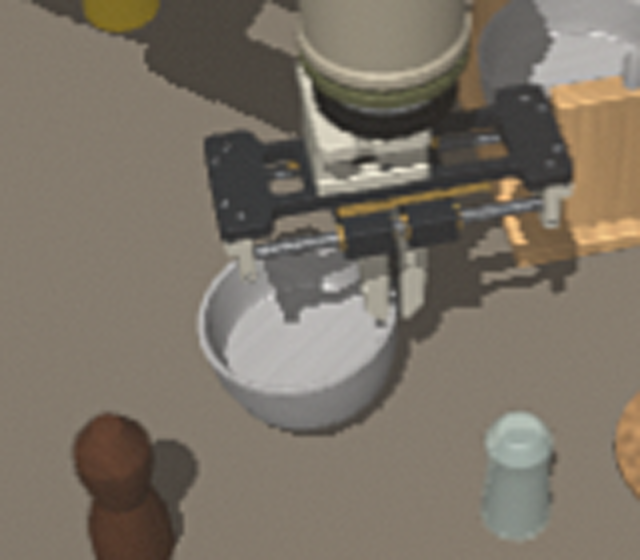

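>>> {"method": "send_rows", "body": {
  "targets": [
    [-1, [0, 0, -20], 0],
    [-1, [0, 0, -35], 0],
    [-1, [0, 0, -35], 0],
    [-1, [0, 0, -35], 0],
    [-1, [0, 0, -30], 0],
    [-1, [0, 0, -15], 0],
    [-1, [0, 0, 0], 0],
    [-1, [0, 0, 0], 0],
    [-1, [0, 0, 0], 0]
  ]
}}

```text
t: 27.65
tool_pos: [0.4792, -0.1955, 0.246]
orientation: [-2.134, -2.3, 0.002]
force: [0.1, 0.6, -1.0]
opening: 0.0042
```

```bash
python3 -c "
from bowls import *
c,o=locate('bowl_a',(.637,.008),.015)
save('pics/h3.png',c['top']['color'],(190,120,330,240),5)
import plan; plan.plan([(.481,-.1955,.24,.075)])
"
```

```text
bowl_a top [0.6363 0.0133] miss 0.032 conf 0.85
bowl_a side [0.6386 0.0166] miss 0.343 conf 0.64
t 27.85 tcp [ 0.4797 -0.1958  0.2473] psi 0.075 tilt 0.002 open 0.0039 F [-1.5  0.2 -1.7]
to [ 0.481  -0.1955  0.24  ] move 1 x [0.2, 1.3, 7.3]  (total [0.2 1.3 7.3])
```

View pics/h3.png

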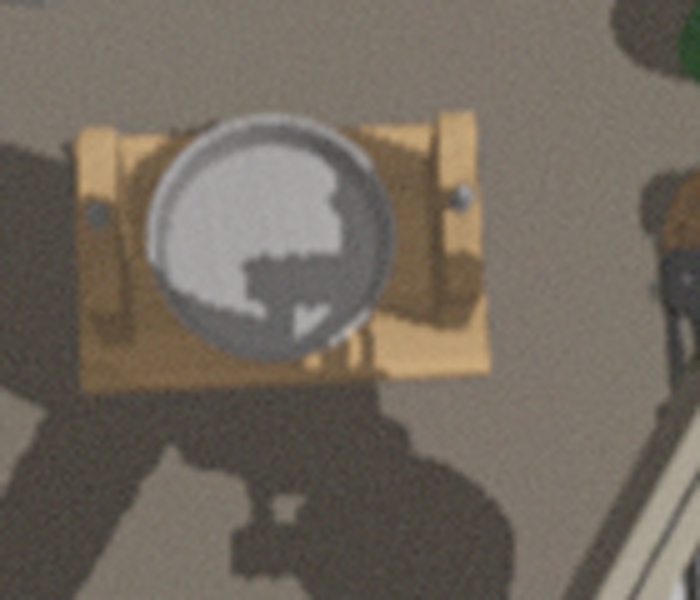

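```bash
python3 -c "
import plan; plan.plan([(.69,.016,.247,.075)])
"
```

```text
t 27.85 tcp [ 0.4797 -0.1958  0.2473] psi 0.075 tilt 0.002 open 0.0039 F [-1.5  0.2 -1.7]
to [0.69  0.016 0.247] move 8 x [24.4, 28.2, 0.0]  (total [195.4 225.6   0.3])
```

>>> {"method": "send_rows", "body": {
  "targets": [
    [-1, [15, 18, 0], 0],
    [-1, [25, 29, 0], 0],
    [-1, [25, 29, 0], 0],
    [-1, [25, 29, 0], 0],
    [-1, [25, 29, 0], 0],
    [-1, [25, 29, 0], 0],
    [-1, [25, 28, 0], 0],
    [-1, [20, 20, 0], 0],
    [-1, [10, 14, 0], 0],
    [-1, [0, 0, 0], 0],
    [-1, [0, 0, 0], 0],
    [-1, [0, 0, 0], 0]
  ]
}}

```text
t: 29.05
tool_pos: [0.6895, 0.0144, 0.2484]
orientation: [-2.137, -2.302, 0.001]
force: [0.2, -0.4, -1.2]
opening: 0.004
```

```bash
python3 -c "
import plan; plan.plan([(.69,.016,.10,.075)])
from bowls import *
c=view('side');save('pics/h4.png',c['color'],(200,80,360,240),4)
"
```

```text
t 29.05 tcp [0.6895 0.0144 0.2484] psi 0.074 tilt 0.001 open 0.0040 F [ 0.2 -0.4 -1.2]
to [0.69  0.016 0.1  ] move 4 x [0.4, 0.2, 37.1]  (total [  1.5   0.7 148.4])
```

View pics/h4.png

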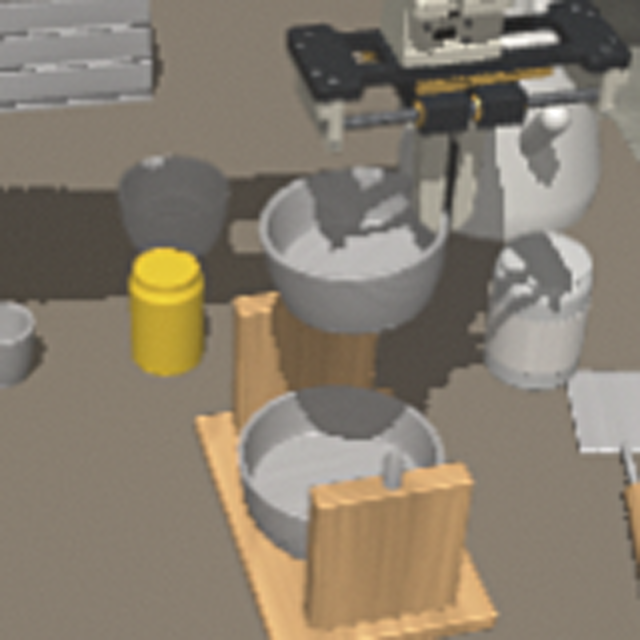

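>>> {"method": "send_rows", "body": {
  "targets": [
    [-1, [1.5, 0.5, 20], 0],
    [-1, [0, 0, 35], 0],
    [-1, [0, 0, 35], 0],
    [-1, [0, 0, 30], 0],
    [-1, [0, 0, 20], 0],
    [-1, [0, 0, 12], 0],
    [-1, [0, 0, 0], 0],
    [-1, [0, 0, 0], 0],
    [-1, [0, 0, 0], 0]
  ]
}}

```text
t: 30.0
tool_pos: [0.6917, 0.0166, 0.099]
orientation: [2.135, 2.301, 0.003]
force: [-0.0, -0.2, -1.2]
opening: 0.0042
```

>>> {"method": "send_rows", "body": {
  "targets": [
    [-1, [0, 0, 5], 0],
    [-1, [0, 0, 5], 0],
    [-1, [0, 0, 0], 0],
    [-1, [0, 0, 0], 0]
  ],
  "newtons": 12
}}

```text
t: 30.4
tool_pos: [0.6901, 0.0168, 0.0862]
orientation: [-2.136, -2.303, 0.001]
force: [-0.2, 0.3, -1.8]
opening: 0.0047
```

```bash
python3 -c "
import plan; plan.plan([(.69,.016,.071,.075)])
from bowls import *
c=view('side');save('pics/h5.png',c['color'],(200,80,360,240),4)
"
```

```text
t 30.40 tcp [0.6901 0.0168 0.0862] psi 0.075 tilt 0.001 open 0.0047 F [-0.2  0.3 -1.8]
to [0.69  0.016 0.071] move 1 x [-0.8, -0.1, 15.2]  (total [-0.8 -0.1 15.2])
```

View pics/h5.png

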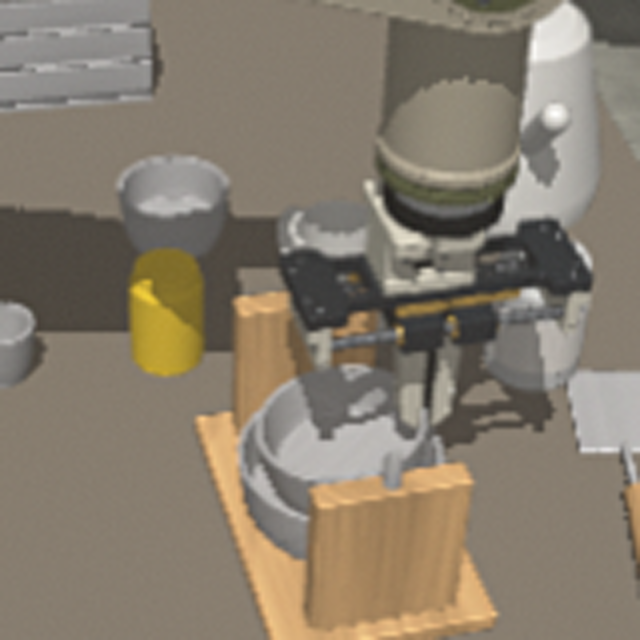

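B sits inside A, still tilted (rim at crop (340,430)). Lower gently with a light grip.

>>> {"method": "send_rows", "body": {
  "targets": [
    [-1, [0, 0, 4], 0],
    [-1, [0, 0, 4], 0],
    [-1, [0, 0, 0], 0],
    [-1, [0, 0, 0], 0]
  ],
  "newtons": 6
}}

```text
t: 30.85
tool_pos: [0.6901, 0.0168, 0.0784]
orientation: [-2.136, -2.303, 0.001]
force: [0.3, -0.4, -1.5]
opening: 0.0049
```

>>> {"method": "send_rows", "body": {
  "targets": [
    [-1, [0, 0, 4], 0],
    [-1, [0, 0, 3], 0],
    [-1, [0, 0, 0], 0],
    [-1, [0, 0, 0], 0]
  ],
  "newtons": 5
}}

```text
t: 31.25
tool_pos: [0.6901, 0.0168, 0.0714]
orientation: [-2.136, -2.303, 0.001]
force: [0.2, 0.2, -0.5]
opening: 0.0053
```

```bash
python3 -c "
import plan; plan.plan([(.69,.016,.071,.075)])
from bowls import *
c=view('side');save('pics/h6.png',c['color'],(200,80,360,240),4)
"
```

```text
t 31.25 tcp [0.6901 0.0168 0.0714] psi 0.075 tilt 0.001 open 0.0053 F [ 0.2  0.2 -0.5]
to [0.69  0.016 0.071] move 1 x [-0.7, -0.2, 0.4]  (total [-0.7 -0.2  0.4])
```

View pics/h6.png

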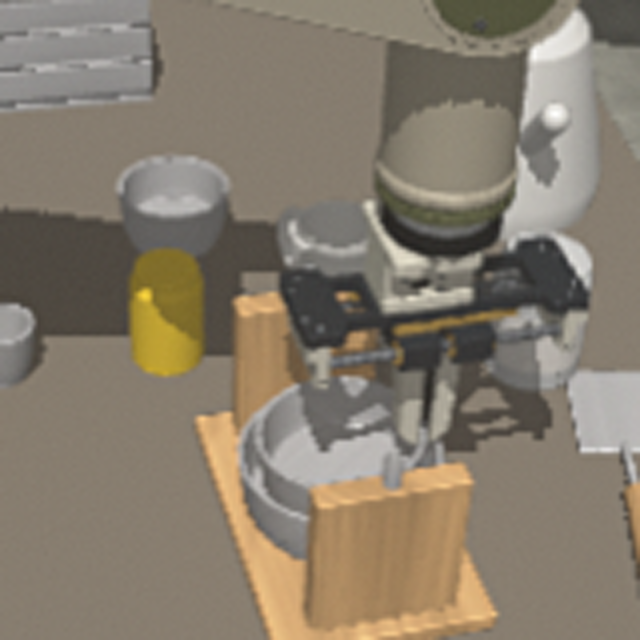

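Nearly level; open and lift.

>>> {"method": "send_rows", "body": {
  "targets": [
    [-1, [0, 0, 1], 0],
    [-0.4, [0, 0, 0], 0],
    [-0.4, [0, 0, 0], 0],
    [-0.4, [0, 0, 0], 0],
    [-0.4, [0, 0, -10], 0],
    [-0.4, [0, 0, -30], 0],
    [-0.4, [0, 0, -40], 0],
    [-0.4, [0, 0, -40], 0],
    [-0.4, [0, 0, -40], 0],
    [-0.4, [0, 0, 0], 0],
    [-0.4, [0, 0, 0], 0],
    [-0.4, [0, 0, 0], 0]
  ]
}}

```text
t: 32.5
tool_pos: [0.6898, 0.0168, 0.2297]
orientation: [-2.136, -2.302, 0.002]
force: [0.2, -0.2, -1.2]
opening: 0.0279
```

```bash
python3 -c "
from bowls import *
c=view('side');save('pics/h7.png',c['color'],(200,80,360,240),4)
locate('bowl_c',(.574,.364),0)
import plan; plan.plan([(.62,.364,.23,.075)])
"
```

```text
bowl_c top [0.5703 0.3627] miss 0.048 conf 0.74
bowl_c side [0.5771 0.3688] miss 0.089 conf 0.55
t 32.75 tcp [0.6898 0.0168 0.2292] psi 0.075 tilt 0.002 open 0.0281 F [ 0.5 -0.4  0.8]
to [0.62  0.364 0.23 ] move 9 x [39.0, -4.8, -0.1]  (total [351.4 -43.5  -0.8])
```

View pics/h7.png

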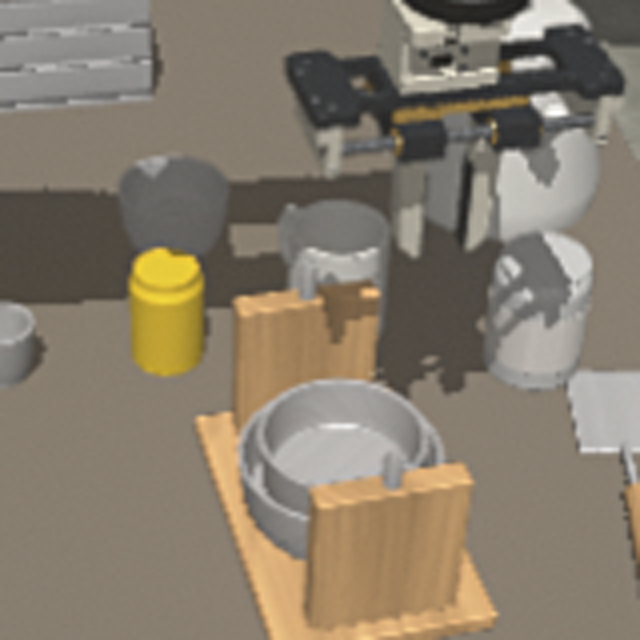

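```bash
python3 -c "
import plan; plan.plan([(.5295,.3605,.225,.075),(.5295,.3605,.04,.075)])
from h import *
c=view('side'); t=view('top'); print(onz(c,(325,128),0), onz(t,(118,100),0.05))
"
```

```text
t 32.75 tcp [0.6898 0.0168 0.2292] psi 0.075 tilt 0.002 open 0.0281 F [ 0.5 -0.4  0.8]
to [0.5295 0.3605 0.225 ] move 10 x [35.5, -13.4, 0.4]  (total [ 354.7 -134.1    4.2])
to [0.5295 0.3605 0.04  ] move 5 x [0.0, 0.0, 37.0]  (total [  0.   0. 185.])
[0.86440345 0.38342924 0.        ] [0.82402977 0.38298462 0.05      ]
```

>>> {"method": "send_rows", "body": {
  "targets": [
    [-0.4, [18, -10, 0], 0],
    [-0.4, [33, -17, 0], 0],
    [-0.4, [36, -18, 0], 0],
    [-0.4, [36, -18, 0], 0],
    [-0.4, [36, -18, 0], 0],
    [-0.4, [36, -18, 0], 0],
    [-0.4, [36, -18, 0], 0],
    [-0.4, [36, -18, 0], 0],
    [-0.4, [36, -18, 0], 0],
    [-0.4, [33, -16, 0], 0],
    [-0.4, [18, -9, 0], 0],
    [-0.4, [0, 0, 0], 0]
  ]
}}

```text
t: 34.05
tool_pos: [0.4846, 0.3588, 0.2305]
orientation: [-2.132, -2.306, -0.0]
force: [0.1, -1.0, 0.0]
opening: 0.0279
```

```bash
python3 -c "
from bowls import *
locate('bowl_c',(.572,.364),0,('side',))
import plan; plan.plan([(.5295,.3605,.07,.075),(.5295,.3605,.04,.075)])
c=view('top');save('pics/i1.png',c['color'],(60,100,300,280),3)
"
```

```text
bowl_c side [0.5756 0.3656] miss 0.109 conf 0.82
t 34.15 tcp [0.4862 0.3565 0.2305] psi 0.076 tilt 0.000 open 0.0278 F [ 0.   0.2 -0. ]
to [0.5295 0.3605 0.07  ] move 4 x [0.2, 10.9, 40.1]  (total [  0.8  43.4 160.5])
to [0.5295 0.3605 0.04  ] move 1 x [0.0, 0.0, 30.0]  (total [ 0.  0. 30.])
```

View pics/i1.png

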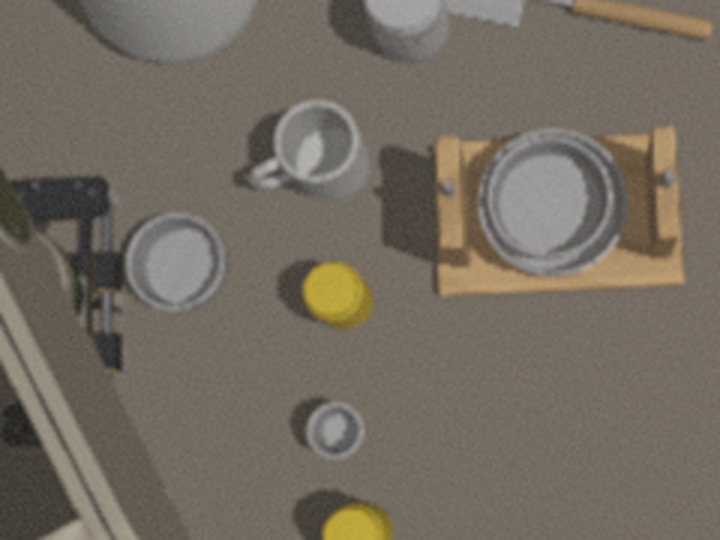

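>>> {"method": "send_rows", "body": {
  "targets": [
    [-0.4, [1, 20, 0], 0],
    [-0.4, [0, 23, 20], 0],
    [-0.4, [0, 0, 35], 0],
    [-0.4, [0, 0, 35], 0],
    [-0.4, [0, 0, 35], 0],
    [-0.4, [0, 0, 20], 0],
    [-0.4, [0, 0, 10], 0],
    [-0.4, [0, 0, 0], 0],
    [-0.4, [0, 0, 0], 0],
    [-0.4, [0, 0, 0], 0]
  ]
}}

```text
t: 35.2
tool_pos: [0.5306, 0.3611, 0.0779]
orientation: [2.136, 2.302, 0.005]
force: [0.5, 0.1, 0.7]
opening: 0.0279
```

```bash
python3 -c "
from bowls import *
import plan; plan.plan([(.5295,.3605,.07,.075),(.5295,.3605,.0395,.075)])
c=view('side');save('pics/i2.png',c['color'],(180,70,320,190),5)
"
```

```text
t 35.20 tcp [0.5306 0.3611 0.0779] psi 0.075 tilt 0.003 open 0.0279 F [0.5 0.1 0.7]
to [0.5295 0.3605 0.07  ] move 1 x [-0.6, -1.2, 7.9]  (total [-0.6 -1.2  7.9])
to [0.5295 0.3605 0.0395] move 1 x [0.0, 0.0, 30.5]  (total [ 0.   0.  30.5])
```

View pics/i2.png

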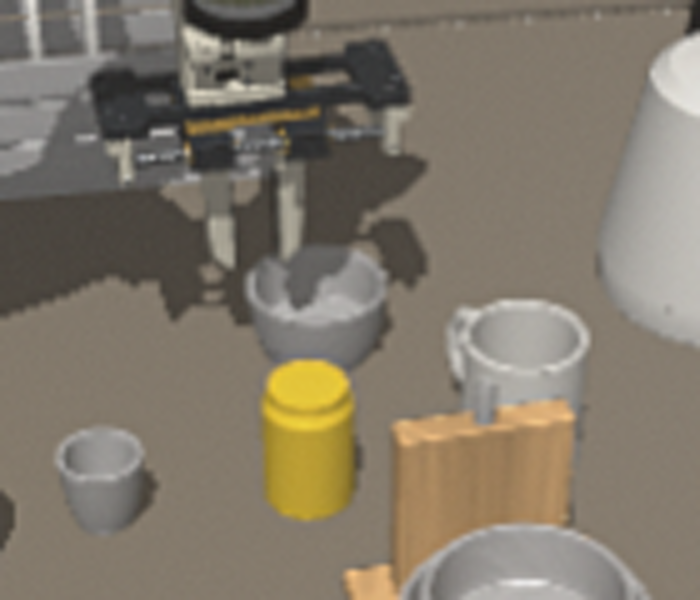

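>>> {"method": "send_rows", "body": {
  "targets": [
    [-0.4, [0, -0.5, 10], 0],
    [-0.4, [0, 0, 15], 0],
    [-0.4, [0, 0, 9], 0],
    [-0.4, [0, 0, 3], 0],
    [-0.4, [0, 0, 0], 0],
    [-0.4, [0, 0, 0], 0]
  ]
}}

```text
t: 35.85
tool_pos: [0.5287, 0.3607, 0.0387]
orientation: [2.136, 2.303, -0.0]
force: [-0.5, 0.2, -0.2]
opening: 0.028
```

```bash
python3 -c "
from bowls import *
import plan; plan.plan([(.5295,.3605,.0395,.075)])
c=view('side');save('pics/i3.png',c['color'],(180,70,320,190),5)
"
```

```text
t 35.85 tcp [0.5287 0.3607 0.0387] psi 0.075 tilt 0.000 open 0.0280 F [-0.5  0.2 -0.2]
to [0.5295 0.3605 0.0395] move 1 x [-0.3, 0.8, -0.8]  (total [-0.3  0.8 -0.8])
```

View pics/i3.png

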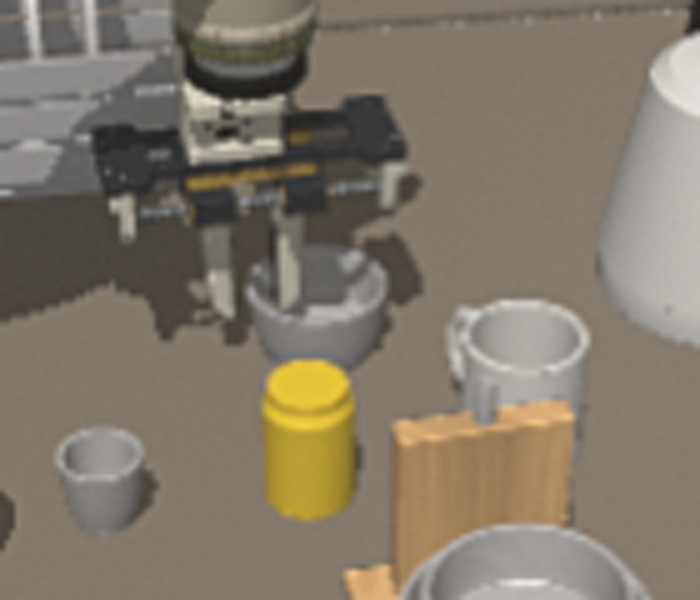

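>>> {"method": "send_rows", "body": {
  "targets": [
    [-1, [0, 0, -1], 0],
    [-1, [0, 0, 0], 0],
    [-1, [0, 0, 0], 0],
    [-1, [0, 0, 0], 0],
    [-1, [0, 0, 0], 0],
    [-1, [0, 0, 0], 0],
    [-1, [0, 0, 0], 0]
  ],
  "newtons": 15
}}

```text
t: 36.6
tool_pos: [0.5288, 0.3607, 0.04]
orientation: [2.137, 2.303, 0.001]
force: [-0.7, -0.2, 3.5]
opening: 0.0043
```

>>> {"method": "send_rows", "body": {
  "targets": [
    [-1, [0, 0, 0], 0],
    [-1, [0, 0, 0], 0],
    [-1, [0, 0, -10], 0],
    [-1, [0, 0, -20], 0],
    [-1, [0, 0, -35], 0],
    [-1, [0, 0, -35], 0],
    [-1, [0, 0, -35], 0],
    [-1, [0, 0, -35], 0],
    [-1, [0, 0, -25], 0],
    [-1, [0, 0, -15], 0],
    [-1, [0, 0, 0], 0],
    [-1, [0, 0, 0], 0]
  ],
  "newtons": 45
}}

```text
t: 37.8
tool_pos: [0.5282, 0.3604, 0.2483]
orientation: [-2.136, -2.303, 0.002]
force: [-0.2, 0.7, -1.1]
opening: 0.0032
```

```bash
python3 -c "
from bowls import *
import plan; plan.plan([(.5295,.3605,.245,.075)])
c,o=locate('bowl_a',(.6365,.013),.015,('top',))
c,o=locate('bowl_b',(.6365,.013),.029,('top',))
c=view('side');save('pics/i4.png',c['color'],(160,20,340,190),4)
c=view('top');save('pics/i5.png',c['color'],(190,120,310,220),5)
"
```

```text
t 37.80 tcp [0.5282 0.3604 0.2483] psi 0.075 tilt 0.002 open 0.0032 F [-0.2  0.7 -1.1]
to [0.5295 0.3605 0.245 ] move 1 x [0.0, 1.3, 3.3]  (total [0.  1.3 3.3])
bowl_a top [0.6529 0.0117] miss 0.330 conf 0.78
bowl_b top [0.6378 0.016 ] miss 0.032 conf 0.82
```

View pics/i4.png

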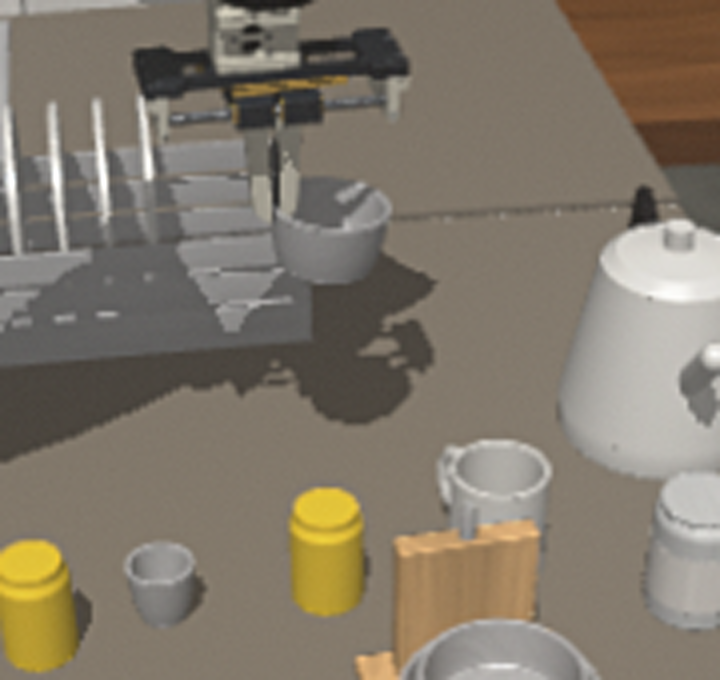

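View pics/i5.png

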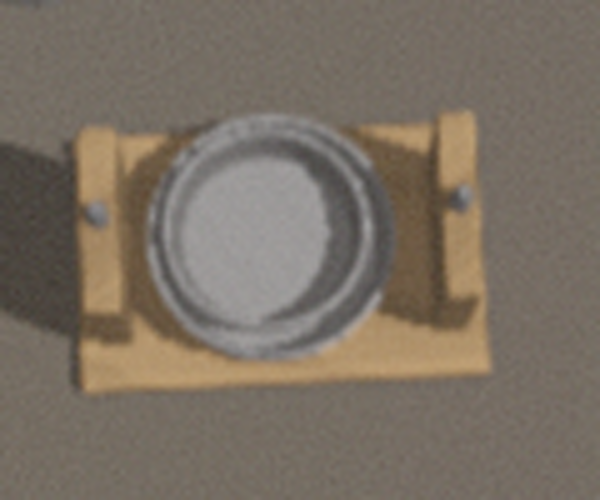

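```bash
python3 -c "
import plan; plan.plan([(.5935,.0101,.248,.075)])
"
```

```text
t 38.10 tcp [0.5281 0.3603 0.2481] psi 0.075 tilt 0.002 open 0.0034 F [-0.2 -1.  -1.3]
to [0.5935 0.0101 0.248 ] move 9 x [-39.4, 4.3, 0.0]  (total [-3.542e+02  3.890e+01  1.000e-01])
```

>>> {"method": "send_rows", "body": {
  "targets": [
    [-1, [-20, 2, 0], 0],
    [-1, [-36, 4, 0], 0],
    [-1, [-40, 4.5, 0], 0],
    [-1, [-40, 4.5, 0], 0],
    [-1, [-40, 4.5, 0], 0],
    [-1, [-40, 4.5, 0], 0],
    [-1, [-40, 4.5, 0], 0],
    [-1, [-40, 4.5, 0], 0],
    [-1, [-34, 4, 0], 0],
    [-1, [-24, 2, 0], 0],
    [-1, [0, 0, 0], 0],
    [-1, [0, 0, 0], 0]
  ]
}}

```text
t: 39.3
tool_pos: [0.5939, 0.0104, 0.2492]
orientation: [-2.138, -2.301, 0.0]
force: [0.4, 0.4, -1.1]
opening: 0.0038
```

```bash
python3 -c "
import plan; plan.plan([(.5935,.0101,.115,.075)])
from h import *
c=view('side');save('pics/j1.png',c['color'],(200,60,360,240),4)
"
```

```text
t 39.30 tcp [0.5939 0.0104 0.2492] psi 0.074 tilt 0.001 open 0.0038 F [ 0.4  0.4 -1.1]
to [0.5935 0.0101 0.115 ] move 4 x [-0.1, -0.1, 33.5]  (total [ -0.2  -0.4 134.2])
```

View pics/j1.png

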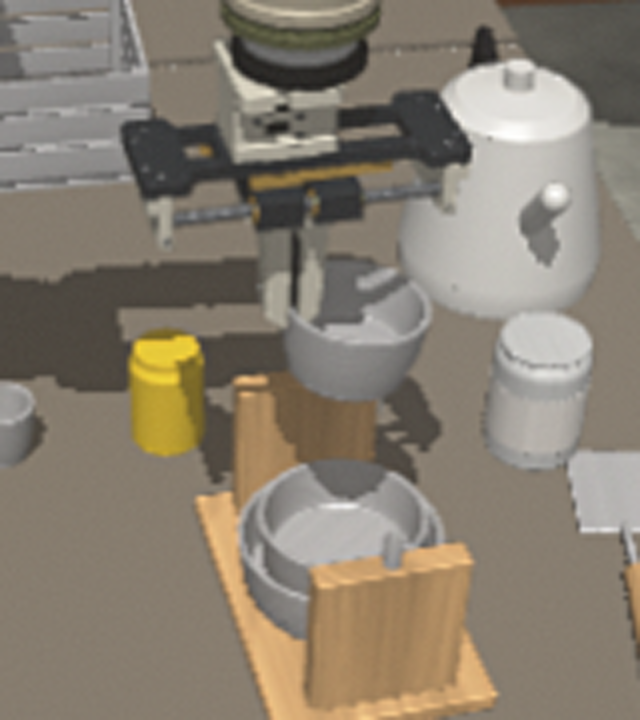

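>>> {"method": "send_rows", "body": {
  "targets": [
    [-1, [0, 0, 20], 0],
    [-1, [0, 0, 35], 0],
    [-1, [0, 0, 35], 0],
    [-1, [0, 0, 25], 0],
    [-1, [0, 0, 14], 0],
    [-1, [0, 0, 6], 0],
    [-1, [0, 0, 0], 0],
    [-1, [0, 0, 0], 0],
    [-1, [0, 0, 0], 0]
  ]
}}

```text
t: 40.25
tool_pos: [0.5953, 0.0106, 0.1165]
orientation: [2.135, 2.302, 0.003]
force: [-0.7, -0.3, -0.8]
opening: 0.0034
```

>>> {"method": "send_rows", "body": {
  "targets": [
    [-1, [0, 0, 5], 0],
    [-1, [0, 0, 5], 0],
    [-1, [0, 0, 0], 0],
    [-1, [0, 0, 0], 0]
  ],
  "newtons": 10
}}

```text
t: 40.65
tool_pos: [0.5937, 0.0105, 0.1042]
orientation: [-2.136, -2.303, 0.001]
force: [-0.3, 0.2, -1.1]
opening: 0.0039
```

```bash
python3 -c "
import plan; plan.plan([(.5935,.0101,.085,.075)])
from h import *
c=view('side');save('pics/j2.png',c['color'],(200,60,360,240),4)
"
```

```text
t 40.65 tcp [0.5937 0.0105 0.1042] psi 0.075 tilt 0.001 open 0.0039 F [-0.3  0.2 -1.1]
to [0.5935 0.0101 0.085 ] move 1 x [-0.4, -0.3, 19.2]  (total [-0.4 -0.3 19.2])
```

View pics/j2.png

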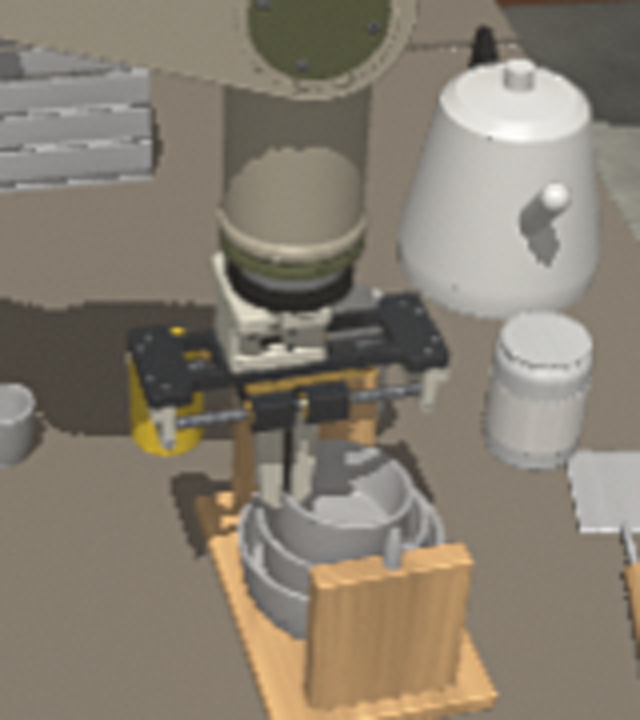

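>>> {"method": "send_rows", "body": {
  "targets": [
    [-1, [0, 0, 5], 0],
    [-1, [0, 0, 5], 0],
    [-1, [0, 0, 0], 0],
    [-1, [0, 0, 0], 0]
  ],
  "newtons": 5
}}

```text
t: 41.1
tool_pos: [0.5938, 0.0106, 0.0942]
orientation: [-2.136, -2.303, 0.001]
force: [0.0, 0.5, -1.4]
opening: 0.0043
```

>>> {"method": "send_rows", "body": {
  "targets": [
    [-1, [0, 0, 4], 0],
    [-1, [0, 0, 4], 0],
    [-1, [0, 0, 0], 0],
    [-1, [0, 0, 0], 0]
  ],
  "newtons": 4
}}

```text
t: 41.5
tool_pos: [0.5942, 0.0106, 0.0866]
orientation: [2.136, 2.303, 0.0]
force: [0.3, -0.3, 0.5]
opening: 0.0045
```

```bash
python3 -c "
import plan; plan.plan([(.5935,.0101,.085,.075)])
from h import *
c=view('side');save('pics/j3.png',c['color'],(200,60,360,240),4)
"
```

```text
t 41.50 tcp [0.5942 0.0106 0.0866] psi 0.075 tilt 0.000 open 0.0045 F [ 0.3 -0.3  0.5]
to [0.5935 0.0101 0.085 ] move 1 x [-0.4, -0.7, 1.6]  (total [-0.4 -0.7  1.6])
```

View pics/j3.png

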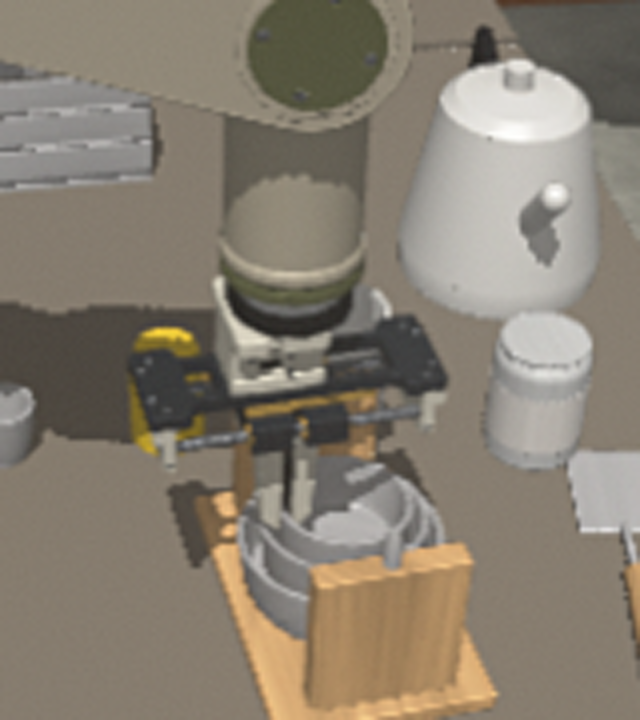

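>>> {"method": "send_rows", "body": {
  "targets": [
    [-0.5, [0, 0, 0], 0],
    [-0.5, [0, 0, 0], 0],
    [-0.5, [0, 0, 0], 0],
    [-0.5, [0, 0, -10], 0],
    [-0.5, [0, 0, -30], 0],
    [-0.5, [0, 0, -40], 0],
    [-0.5, [0, 0, -40], 0],
    [-0.5, [0, 0, -25], 0],
    [-0.5, [0, 0, 0], 0],
    [-0.5, [0, 0, 0], 0],
    [-0.5, [0, 0, 0], 0]
  ]
}}

```text
t: 42.65
tool_pos: [0.5933, 0.0106, 0.2302]
orientation: [-2.136, -2.302, 0.002]
force: [-0.9, -0.0, 0.0]
opening: 0.0228
```

```bash
python3 -c "
from bowls import *
c=view('side');save('pics/j4.png',c['color'],(180,60,340,240),4)
locate('bowl_e',(.421,.207),0)
import plan; plan.plan([(.421,.207,.22,.075)])
"
```

```text
bowl_e top [0.4187 0.2067] miss 0.118 conf 0.75
bowl_e side [0.4222 0.2072] miss 0.080 conf 0.86
t 42.90 tcp [0.5935 0.0106 0.2304] psi 0.075 tilt 0.002 open 0.0233 F [0.1 0.8 0.1]
to [0.421 0.207 0.22 ] move 7 x [29.8, -22.5, 1.5]  (total [ 208.8 -157.3   10.4])
```

View pics/j4.png

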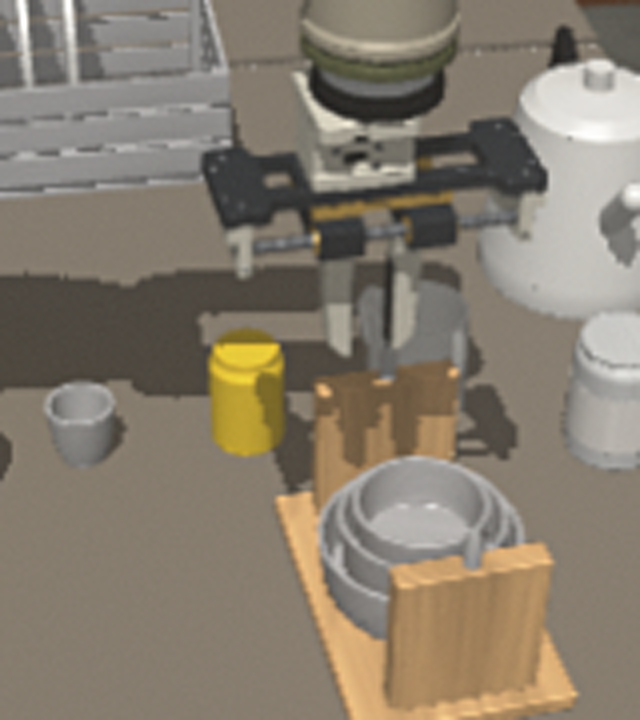

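```bash
python3 -c "
import plan; plan.plan([(.421,.207,.22,.075)])
"
```

```text
t 42.90 tcp [0.5935 0.0106 0.2304] psi 0.075 tilt 0.002 open 0.0233 F [0.1 0.8 0.1]
to [0.421 0.207 0.22 ] move 7 x [29.8, -22.5, 1.5]  (total [ 208.8 -157.3   10.4])
```

>>> {"method": "send_rows", "body": {
  "targets": [
    [0.42, [15, -11, 0], 0],
    [0.42, [28, -21, 0], 0],
    [0.42, [30, -23, 0], 0],
    [0.42, [30, -23, 0], 0],
    [0.42, [30, -23, 0], 0],
    [0.42, [30, -23, 0], 0],
    [0.42, [28, -21, 0], 0],
    [0.42, [17, -12, 0], 0],
    [0.42, [0, 0, 0], 0],
    [0.42, [0, 0, 0], 0],
    [0.42, [0, 0, 0], 0]
  ]
}}

```text
t: 44.0
tool_pos: [0.4224, 0.2056, 0.2315]
orientation: [2.137, 2.302, -0.001]
force: [0.4, -0.3, 0.7]
opening: 0.0661
```

```bash
python3 -c "
import plan; plan.plan([(.421,.207,.07,.075),(.421,.207,.04,.075)])
from bowls import *
locate('bowl_e',(.421,.207),0,('side',))
"
```

```text
t 44.00 tcp [0.4224 0.2056 0.2315] psi 0.074 tilt 0.000 open 0.0661 F [ 0.4 -0.3  0.7]
to [0.421 0.207 0.07 ] move 4 x [0.4, -0.3, 40.4]  (total [  1.5  -1.3 161.5])
to [0.421 0.207 0.04 ] move 1 x [0.0, 0.0, 30.0]  (total [ 0.  0. 30.])
bowl_e side [0.4226 0.2062] miss 0.076 conf 0.61
```

>>> {"method": "send_rows", "body": {
  "targets": [
    [0.42, [1.5, -1, 20], 0],
    [0.42, [0, 0, 35], 0],
    [0.42, [0, 0, 35], 0],
    [0.42, [0, 0, 35], 0],
    [0.42, [0, 0, 22], 0],
    [0.42, [0, 0, 10], 0],
    [0.42, [0, 0, 0], 0],
    [0.42, [0, 0, 0], 0],
    [0.42, [0, 0, 0], 0]
  ]
}}

```text
t: 45.0
tool_pos: [0.4222, 0.208, 0.0764]
orientation: [2.136, 2.302, 0.004]
force: [-0.7, 0.6, -0.3]
opening: 0.0659
```

```bash
python3 -c "
import plan; plan.plan([(.421,.207,.07,.075),(.421,.207,.04,.075)])
from bowls import *
c=view('side');save('pics/k1.png',c['color'],(130,90,260,210),5)
"
```

```text
t 45.00 tcp [0.4222 0.208  0.0764] psi 0.075 tilt 0.003 open 0.0659 F [-0.7  0.6 -0.3]
to [0.421 0.207 0.07 ] move 1 x [-0.9, -1.3, 6.4]  (total [-0.9 -1.3  6.4])
to [0.421 0.207 0.04 ] move 1 x [0.0, 0.0, 30.0]  (total [ 0.  0. 30.])
```

View pics/k1.png

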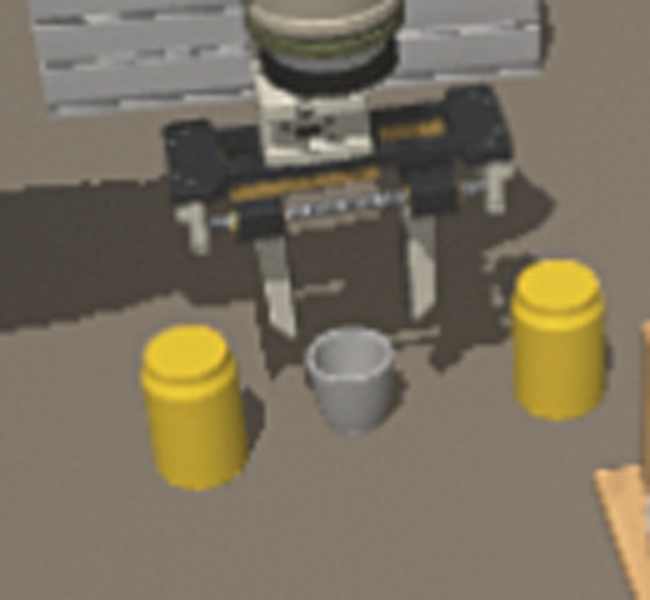

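Fingers at crop (283,330) and (422,310), bowl between at (350,360). Descend and grip.

>>> {"method": "send_rows", "body": {
  "targets": [
    [0.42, [-0.5, 0, 10], 0],
    [0.42, [0, 0, 15], 0],
    [0.42, [0, 0, 8], 0],
    [0.42, [0, 0, 2], 0],
    [0.42, [0, 0, 0], 0],
    [0.42, [0, 0, 0], 0],
    [-1, [0, 0, 0], 0],
    [-1, [0, 0, 0], 0],
    [-1, [0, 0, 0], 0],
    [-1, [0, 0, 0], 0],
    [-1, [0, 0, 0], 0],
    [-1, [0, 0, 0], 0]
  ],
  "newtons": 15
}}

```text
t: 46.25
tool_pos: [0.421, 0.2072, 0.0399]
orientation: [2.137, 2.303, 0.001]
force: [-1.8, 0.1, 4.7]
opening: 0.0513
```

```bash
python3 -c "
import plan; plan.plan([(.421,.207,.04,.075)])
from bowls import *
c=view('side');save('pics/k2.png',c['color'],(130,90,260,210),5)
"
```

```text
t 46.25 tcp [0.421  0.2072 0.0399] psi 0.075 tilt 0.000 open 0.0513 F [-1.8  0.1  4.7]
to [0.421 0.207 0.04 ] move 1 x [-0.2, -0.0, -0.1]  (total [-0.2 -0.  -0.1])
```

View pics/k2.png

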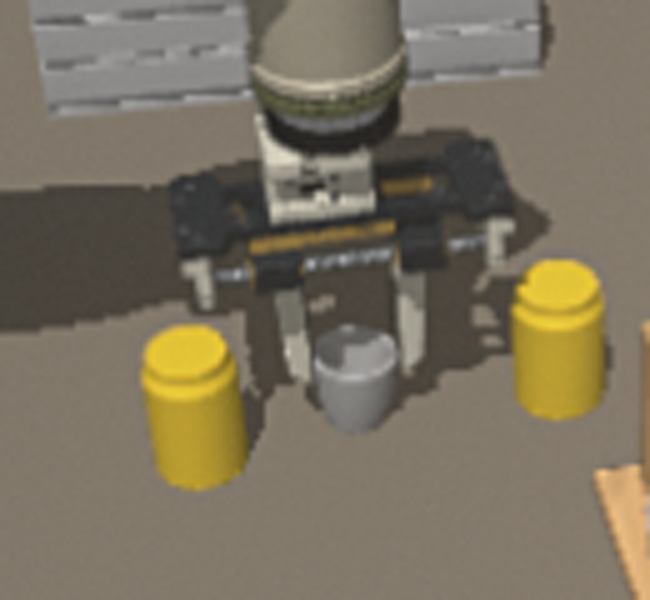

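>>> {"method": "send_rows", "body": {
  "targets": [
    [-1, [0, 0, 0], 0],
    [-1, [0, 0, 0], 0],
    [-1, [0, 0, -10], 0],
    [-1, [0, 0, -15], 0],
    [-1, [0, 0, -15], 0],
    [-1, [0, 0, 0], 0],
    [-1, [0, 0, 0], 0],
    [-1, [0, 0, 0], 0]
  ],
  "newtons": 20
}}

```text
t: 47.1
tool_pos: [0.4203, 0.2069, 0.0788]
orientation: [-2.136, -2.303, 0.002]
force: [0.3, 0.1, -1.5]
opening: 0.0508
```

```bash
python3 -c "
import plan; plan.plan([(.421,.207,.24,.075)])
from bowls import *
c=view('side');save('pics/k3.png',c['color'],(130,70,260,190),5)
"
```

```text
t 47.10 tcp [0.4203 0.2069 0.0788] psi 0.075 tilt 0.001 open 0.0508 F [ 0.3  0.1 -1.5]
to [0.421 0.207 0.24 ] move 4 x [0.0, 0.2, -40.3]  (total [ 1.000e-01  7.000e-01 -1.612e+02])
```

View pics/k3.png

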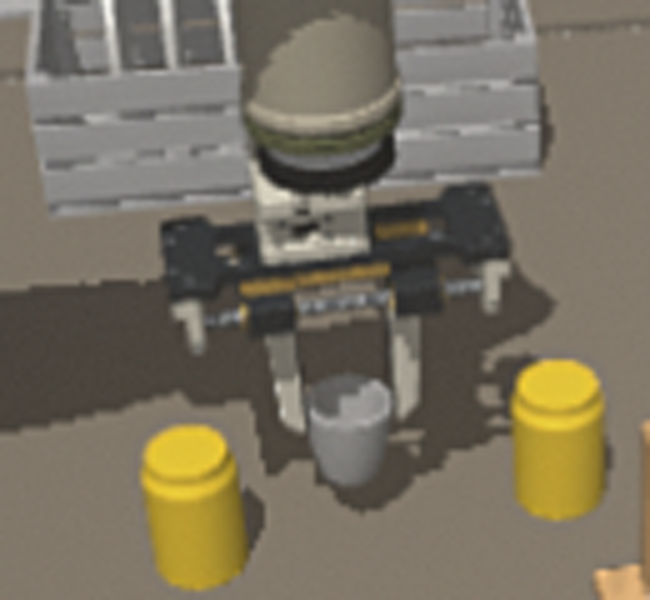

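>>> {"method": "send_rows", "body": {
  "targets": [
    [-1, [0, 0, -20], 0],
    [-1, [0, 0, -35], 0],
    [-1, [0, 0, -40], 0],
    [-1, [0, 0, -35], 0],
    [-1, [0, 0, -20], 0],
    [-1, [0, 0, -12], 0],
    [-1, [0, 0, 0], 0],
    [-1, [0, 0, 0], 0],
    [-1, [0, 0, 0], 0]
  ]
}}

```text
t: 48.05
tool_pos: [0.42, 0.2068, 0.2395]
orientation: [-2.136, -2.302, 0.005]
force: [-0.2, 0.3, -0.4]
opening: 0.0511
```

```bash
python3 -c "
from bowls import *
for nm,z in(('bowl_a',.015),('bowl_b',.029),('bowl_c',.043)): locate(nm,(.637,.013),z,('top',))
c=view('top');save('pics/k4.png',c['color'],(190,120,310,220),5)
import plan; plan.plan([(.637,.013,.241,.075)])
"
```

```text
bowl_a top [0.6608 0.0055] miss 0.540 conf 0.91
bowl_b top [0.6474 0.0114] miss 0.344 conf 0.93
bowl_c top [0.6363 0.0134] miss 0.040 conf 0.91
t 48.40 tcp [0.4207 0.2071 0.2413] psi 0.075 tilt 0.000 open 0.0511 F [-0.2 -0.  -0.7]
to [0.637 0.013 0.241] move 7 x [-30.0, 28.7, 0.0]  (total [-209.7  201.1    0.3])
```

View pics/k4.png

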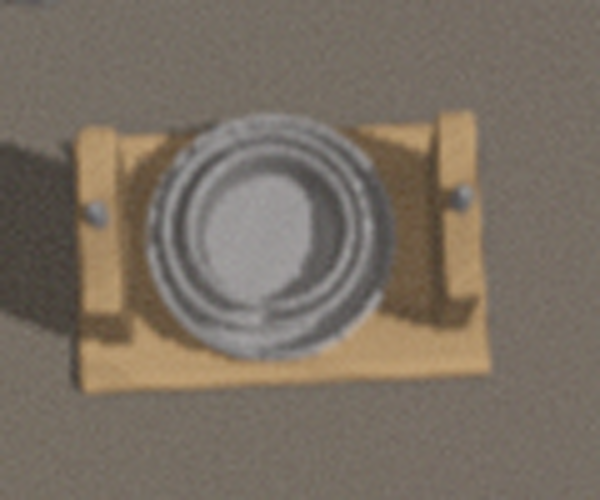

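>>> {"method": "send_rows", "body": {
  "targets": [
    [-1, [-15, 14.5, 0], 0],
    [-1, [-28, 27, 0], 0],
    [-1, [-31, 29.5, 0], 0],
    [-1, [-31, 29.5, 0], 0],
    [-1, [-31, 29.5, 0], 0],
    [-1, [-31, 29.5, 0], 0],
    [-1, [-27, 26.5, 0], 0],
    [-1, [-16, 15, 0], 0],
    [-1, [0, 0, 0], 0],
    [-1, [0, 0, 0], 0],
    [-1, [0, 0, 0], 0]
  ]
}}

```text
t: 49.5
tool_pos: [0.6365, 0.0136, 0.2416]
orientation: [-2.135, -2.304, 0.0]
force: [-0.1, -0.1, 0.4]
opening: 0.0512
```

```bash
python3 -c "
import plan; plan.plan([(.6365,.013,.115,.075),(.6365,.013,.1,.075)])
from h import *
c=view('side');save('pics/k5.png',c['color'],(200,60,360,240),4)
"
```

```text
t 49.50 tcp [0.6365 0.0136 0.2416] psi 0.076 tilt 0.001 open 0.0512 F [-0.1 -0.1  0.4]
to [0.6365 0.013  0.115 ] move 4 x [-0.1, -0.0, 31.6]  (total [ -0.6  -0.  126.6])
to [0.6365 0.013  0.1   ] move 1 x [0.0, 0.0, 15.0]  (total [ 0.  0. 15.])
```

View pics/k5.png

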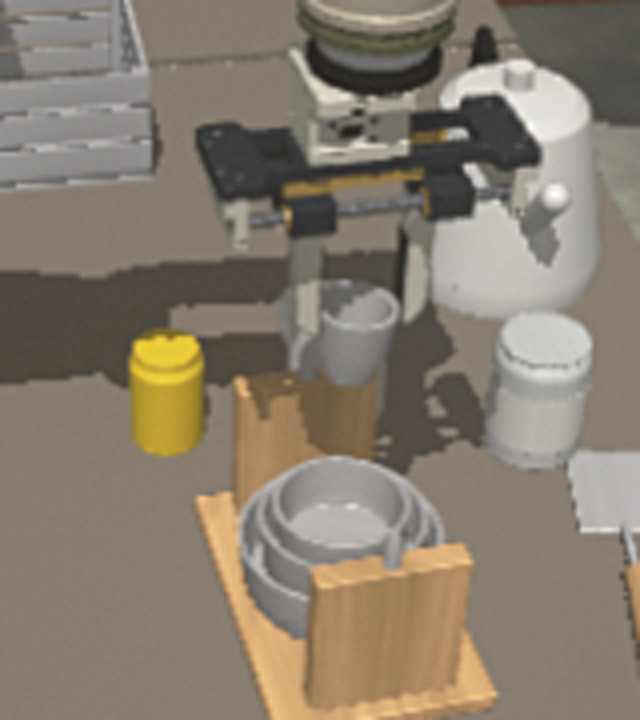

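>>> {"method": "send_rows", "body": {
  "targets": [
    [-1, [-0.5, 0, 20], 0],
    [-1, [0, 0, 35], 0],
    [-1, [0, 0, 35], 0],
    [-1, [0, 0, 20], 0],
    [-1, [0, 0, 12], 0],
    [-1, [0, 0, 6], 0],
    [-1, [0, 0, 0], 0],
    [-1, [0, 0, 0], 0],
    [-1, [0, 0, 0], 0],
    [-1, [0, 0, 0], 0]
  ]
}}

```text
t: 50.55
tool_pos: [0.6378, 0.0122, 0.1149]
orientation: [2.136, 2.302, 0.002]
force: [-0.2, -0.6, -0.2]
opening: 0.0509
```

```bash
python3 -c "
import plan; plan.plan([(.6365,.013,.1,.075),(.6365,.013,.098,.075)])
from h import *
c=view('side');save('pics/k6.png',c['color'],(200,60,360,240),4)
"
```

```text
t 50.55 tcp [0.6378 0.0122 0.1149] psi 0.075 tilt 0.002 open 0.0509 F [-0.2 -0.6 -0.2]
to [0.6365 0.013  0.1   ] move 1 x [0.9, -1.3, 14.9]  (total [ 0.9 -1.3 14.9])
to [0.6365 0.013  0.098 ] move 1 x [0.0, 0.0, 2.0]  (total [0. 0. 2.])
```

View pics/k6.png

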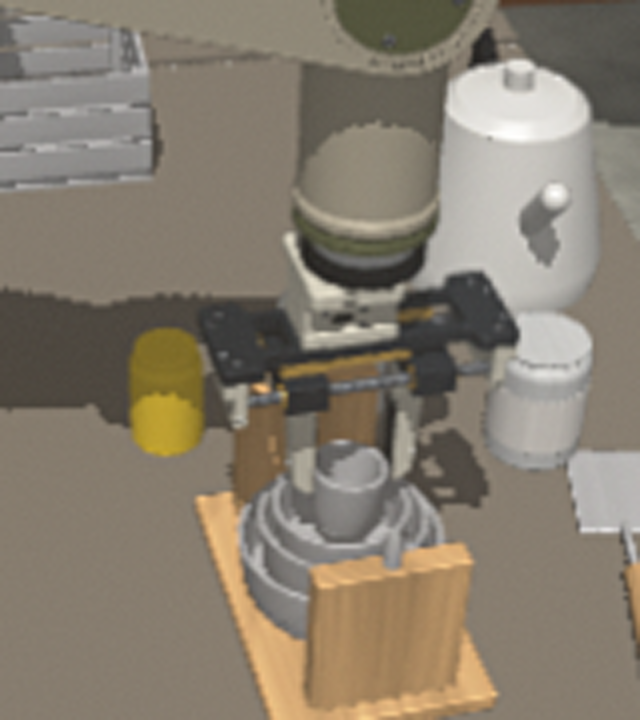

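>>> {"method": "send_rows", "body": {
  "targets": [
    [-1, [0.5, 0, 6], 0],
    [-1, [0, 0, 4], 0],
    [-1, [0, 0, 3], 0],
    [-1, [0, 0, 0], 0],
    [-1, [0, 0, 0], 0],
    [-1, [0, 0, 0], 0]
  ]
}}

```text
t: 51.2
tool_pos: [0.6371, 0.0128, 0.1008]
orientation: [2.137, 2.303, 0.0]
force: [-0.2, 0.1, -0.2]
opening: 0.0506
```

>>> {"method": "send_rows", "body": {
  "targets": [
    [-1, [0, 0, 1.5], 0],
    [-1, [0, 0, 1.5], 0],
    [-1, [0, 0, 0], 0],
    [-1, [0, 0, 0], 0]
  ],
  "newtons": 10
}}

```text
t: 51.6
tool_pos: [0.6369, 0.0128, 0.0975]
orientation: [-2.136, -2.303, 0.0]
force: [0.1, 0.9, -0.8]
opening: 0.0513
```

>>> {"method": "send_rows", "body": {
  "targets": [
    [0.35, [0, 0, 0], 0],
    [0.35, [0, 0, 0], 0],
    [0.35, [0, 0, 0], 0],
    [0.35, [0, 0, -10], 0],
    [0.35, [0, 0, -30], 0],
    [0.35, [0, 0, -40], 0],
    [0.35, [0, 0, -40], 0],
    [0.35, [0, 0, -20], 0],
    [0.35, [0, 0, 0], 0],
    [0.35, [0, 0, 0], 0],
    [0.35, [0, 0, 0], 0]
  ]
}}

```text
t: 52.7
tool_pos: [0.6361, 0.0128, 0.2357]
orientation: [-2.135, -2.302, 0.003]
force: [0.0, 1.2, 0.1]
opening: 0.0629
```

```bash
python3 -c "
import plan; plan.plan([(.47,-.42,.24,-.05)])
from bowls import *
c=view('side');save('pics/k7.png',c['color'],(200,60,360,240),4)
"
```

```text
t 52.70 tcp [0.6361 0.0128 0.2357] psi 0.075 tilt 0.003 open 0.0629 F [0.  1.2 0.1]
turn 1 x 0.125
to [ 0.47 -0.42  0.24] move 12 x [-36.7, -12.0, -0.4]  (total [-440.6 -144.2   -4.3])
```

View pics/k7.png

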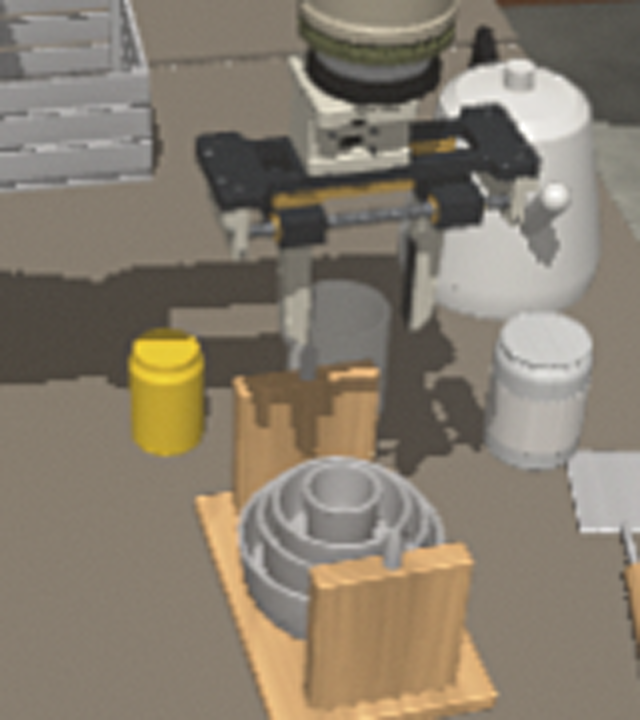

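>>> {"method": "send_rows", "body": {
  "targets": [
    [0, [0, 0, 0], 0.13],
    [0, [0, 0, 0], 0.13],
    [0, [0, 0, 0], 0.13],
    [0, [0, 0, 0], 0.13],
    [0, [0, 0, 0], 0.13],
    [0, [0, 0, 0], 0.13],
    [0, [0, 0, 0], 0.13],
    [0, [0, 0, 0], 0.13],
    [0, [0, 0, 0], 0.13],
    [0, [0, 0, 0], 0.13],
    [0, [0, 0, 0], 0.13],
    [0, [0, 0, 0], 0.13]
  ]
}}

```text
t: 53.95
tool_pos: [0.6361, 0.0128, 0.2356]
orientation: [-3.139, -0.126, 0.005]
force: [-0.2, -0.5, -0.7]
opening: 0.0465
```

```bash
cat > cov.py <<'E'
from h import *
def cover(x0=(.47,-.42,1.52),z=0.):
    for n in ("top","side"):
        c=view(n); p=proj(c,[[x0[0],x0[1],z+.02]])[0]
        L=[d for d in optics.cut_out(n,"cover") if np.hypot(*(np.array(d["point"])-p))<40]
        if not L: print("none",n); continue
        v,f=fit([c],[L[0]["region"]],MOD["cover"],x0,z,True,.01); print(n,v.round(4),round(f,3))
E
python3 -c "
from cov import *
cover()
c=view('side');save('pics/l1.png',c['color'],(160,250,330,384),4)
c=view('top');save('pics/l2.png',c['color'],(360,180,430,285),5)
import plan; plan.plan([(.47,-.42,.235,-1.626)])
"
```

```text
top [ 0.4691 -0.4201  1.5129] 0.048
side [ 0.4696 -0.4223  1.5231] 0.028
t 54.25 tcp [0.6367 0.0128 0.2369] psi -1.482 tilt 0.001 open 0.0466 F [ 0.2  0.  -0.2]
turn 2 x 0.072
to [ 0.47  -0.42   0.235] move 12 x [-11.9, 36.8, 0.2]  (total [-142.6  441.3    1.9])
```

View pics/l1.png

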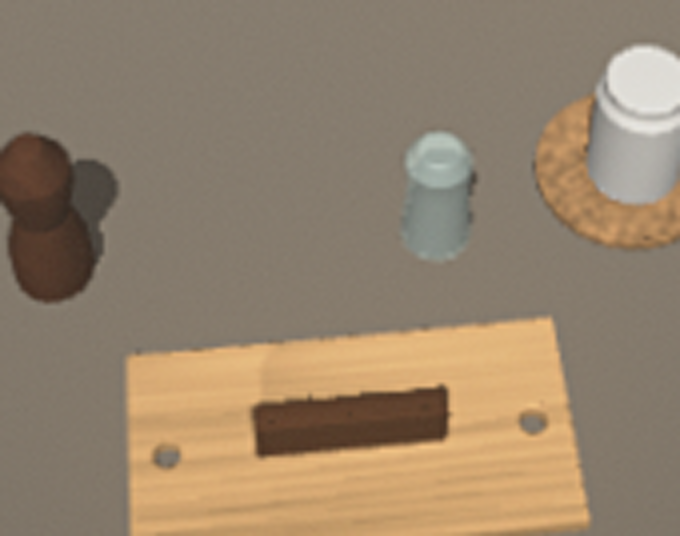

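View pics/l2.png

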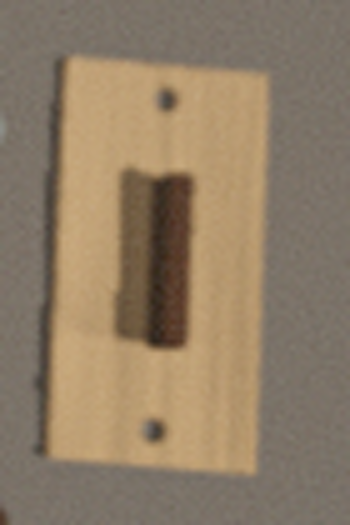

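```bash
python3 -c "
from h import *
t=view('top');s=view('side')
for c,a,b in((t,(393.,199.4),(390.4,265.6)),(s,(292.9,354.9),(201.1,363.6))):
    A=onz(c,a,.007);B=onz(c,b,.007);d=A-B
    print(((A+B)/2).round(4),np.linalg.norm(d),np.arctan2(d[1],d[0]))
"
```

```text
[ 0.4691 -0.4214  0.007 ] 0.19274134953138275 -0.055103884659271664
[ 0.4707 -0.4196  0.007 ] 0.19328448082737265 -0.05501288394419203
```

>>> {"method": "send_rows", "body": {
  "targets": [
    [0, [0, 0, 0], 0.072],
    [0, [0, 0, 0], 0.072],
    [0, [-6, 18, 0], 0],
    [0, [-11, 34, 0], 0],
    [0, [-13, 40, 0], 0],
    [0, [-13, 40, 0], 0],
    [0, [-13, 40, 0], 0],
    [0, [-13, 40, 0], 0],
    [0, [-13, 40, 0], 0],
    [0, [-13, 40, 0], 0],
    [0, [-13, 40, 0], 0],
    [0, [-13, 40, 0], 0]
  ]
}}

```text
t: 55.55
tool_pos: [0.4928, -0.3538, 0.2379]
orientation: [3.14, -0.088, 0.0]
force: [0.4, -1.0, 0.0]
opening: 0.0466
```

>>> {"method": "send_rows", "body": {
  "targets": [
    [0, [-12, 36, 0], 0],
    [0, [-10, 33, 0], 0],
    [0, [0, 0, 0], 0],
    [0, [0, 0, 0], 0],
    [0, [0, 0, 0], 0],
    [0, [0, 0, 0], 0]
  ]
}}

```text
t: 56.15
tool_pos: [0.4691, -0.4182, 0.2378]
orientation: [-3.14, 0.088, -0.0]
force: [-0.1, 0.1, -0.5]
opening: 0.0462
```

```bash
python3 -c "
import plan; plan.plan([(.47,-.4205,.06,-1.626),(.47,-.4205,.019,-1.626)])
from cov import *
cover()"
```

```text
t 56.15 tcp [ 0.4691 -0.4182  0.2378] psi -1.627 tilt 0.000 open 0.0462 F [-0.1  0.1 -0.5]
to [ 0.47   -0.4205  0.06  ] move 5 x [0.2, 0.5, 35.6]  (total [  1.1   2.3 177.8])
to [ 0.47   -0.4205  0.019 ] move 1 x [0.0, 0.0, 41.0]  (total [ 0.  0. 41.])
top [ 0.471  -0.4176  1.5285] 0.321
side [ 0.47   -0.4206  1.5098] 0.017
```

>>> {"method": "send_rows", "body": {
  "targets": [
    [0, [1, 2, 20], 0],
    [0, [0, 0, 35], 0],
    [0, [0, 0, 40], 0],
    [0, [0, 0, 40], 0],
    [0, [0, 0, 35], 0],
    [0, [0, 0, 20], 0],
    [0, [0, 0, 10], 0],
    [0, [0, 0, 0], 0],
    [0, [0, 0, 0], 0],
    [0, [0, 0, 0], 0]
  ]
}}

```text
t: 57.35
tool_pos: [0.4707, -0.4223, 0.0398]
orientation: [3.138, -0.091, 0.004]
force: [0.6, 0.4, 0.1]
opening: 0.0464
```

```bash
python3 -c "
import plan; plan.plan([(.47,-.4205,.018,-1.626)])
from h import *
c=view('side');save('pics/l3.png',c['color'],(160,230,330,384),4)"
```

```text
t 57.35 tcp [ 0.4707 -0.4223  0.0398] psi -1.629 tilt 0.003 open 0.0464 F [0.6 0.4 0.1]
to [ 0.47   -0.4205  0.018 ] move 1 x [-0.8, -1.8, 21.8]  (total [-0.8 -1.8 21.8])
```

View pics/l3.png

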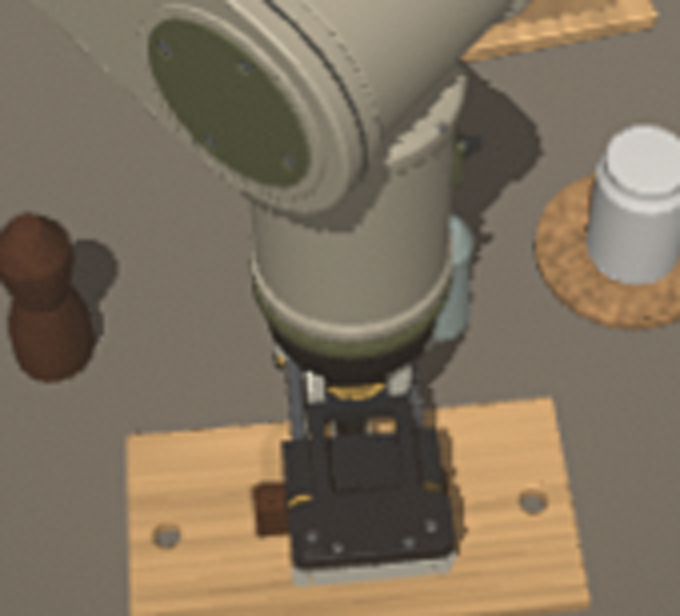

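>>> {"method": "send_rows", "body": {
  "targets": [
    [0, [-0.5, 0, 10], 0],
    [0, [0, 0, 6], 0],
    [0, [0, 0, 3], 0],
    [0, [0, 0, 0], 0],
    [0, [0, 0, 0], 0],
    [0, [0, 0, 0], 0]
  ]
}}

```text
t: 58.0
tool_pos: [0.4691, -0.4213, 0.0189]
orientation: [3.14, -0.091, 0.0]
force: [0.6, 0.1, -0.2]
opening: 0.0465
```

>>> {"method": "send_rows", "body": {
  "targets": [
    [-1, [0, 0, 0], 0],
    [-1, [0, 0, 0], 0],
    [-1, [0, 0, 0], 0],
    [-1, [0, 0, 0], 0],
    [-1, [0, 0, 0], 0],
    [-1, [0, 0, 0], 0]
  ],
  "newtons": 15
}}

```text
t: 58.6
tool_pos: [0.4691, -0.4208, 0.0187]
orientation: [-3.14, 0.091, 0.0]
force: [0.2, 3.8, 3.4]
opening: 0.016
```

>>> {"method": "send_rows", "body": {
  "targets": [
    [-1, [0, 0, 0], 0],
    [-1, [0, 0, 0], 0],
    [-1, [0, 0, 0], 0]
  ],
  "newtons": 50
}}

```text
t: 58.9
tool_pos: [0.4691, -0.4208, 0.0187]
orientation: [-3.14, 0.091, 0.0]
force: [-0.6, 4.6, 4.5]
opening: 0.0156
```

```bash
python3 -c "
import plan; plan.plan([(.47,-.4205,.24,-1.626)])"
```

```text
t 58.90 tcp [ 0.4691 -0.4208  0.0187] psi -1.629 tilt 0.001 open 0.0156 F [-0.6  4.6  4.5]
to [ 0.47   -0.4205  0.24  ] move 6 x [0.1, -0.1, -36.9]  (total [   0.9   -0.3 -221.3])
```

>>> {"method": "send_rows", "body": {
  "targets": [
    [-1, [0, 0, -10], 0],
    [-1, [0, 0, -20], 0],
    [-1, [0, 0, -35], 0],
    [-1, [0, 0, -40], 0],
    [-1, [0, 0, -40], 0],
    [-1, [0, 0, -40], 0],
    [-1, [0, 0, -25], 0],
    [-1, [0, 0, -15], 0],
    [-1, [0, 0, -10], 0],
    [-1, [0, 0, 0], 0],
    [-1, [0, 0, 0], 0],
    [-1, [0, 0, 0], 0]
  ]
}}

```text
t: 60.1
tool_pos: [0.4683, -0.4206, 0.2513]
orientation: [-3.138, 0.091, 0.004]
force: [-0.4, 0.1, -3.2]
opening: 0.0161
```

>>> {"method": "send_rows", "body": {
  "targets": [
    [-1, [0, 0, 0], -0.06],
    [-1, [0, 0, 0], -0.11],
    [-1, [0, 0, 0], -0.14],
    [-1, [0, 0, 0], -0.14],
    [-1, [0, 0, 0], -0.14],
    [-1, [0, 0, 0], -0.14],
    [-1, [0, 0, 0], -0.14],
    [-1, [0, 0, 0], -0.14],
    [-1, [0, 0, 0], -0.14],
    [-1, [0, 0, 0], -0.14],
    [-1, [0, 0, 0], -0.14],
    [-1, [0, 0, 0], -0.14]
  ]
}}

```text
t: 61.3
tool_pos: [0.4685, -0.4207, 0.2519]
orientation: [-2.278, -2.16, 0.0]
force: [-0.3, 0.3, -3.5]
opening: 0.016
```

>>> {"method": "send_rows", "body": {
  "targets": [
    [-1, [0, 0, 0], -0.09],
    [-1, [0, 0, 0], -0.04],
    [-1, [0, 0, 0], 0],
    [-1, [0, 0, 0], 0],
    [-1, [0, 0, 0], 0]
  ]
}}

```text
t: 61.8
tool_pos: [0.4688, -0.421, 0.253]
orientation: [-2.142, -2.297, -0.0]
force: [0.4, -0.9, -3.0]
opening: 0.0153
```

```bash
python3 -c "
import plan; plan.plan([(.637,.0075,.255,.075)])
from h import *
c=view('side');save('pics/m1.png',c['color'],(150,150,400,384),3)
c=view('top');save('pics/m2.png',c['color'],(190,100,450,300),3)"
```

```text
t 61.80 tcp [ 0.4688 -0.421   0.253 ] psi 0.070 tilt 0.001 open 0.0153 F [ 0.4 -0.9 -3. ]
turn 1 x -0.005
to [0.637  0.0075 0.255 ] move 11 x [37.7, 18.2, -0.2]  (total [414.7 199.8  -2. ])
```

View pics/m1.png

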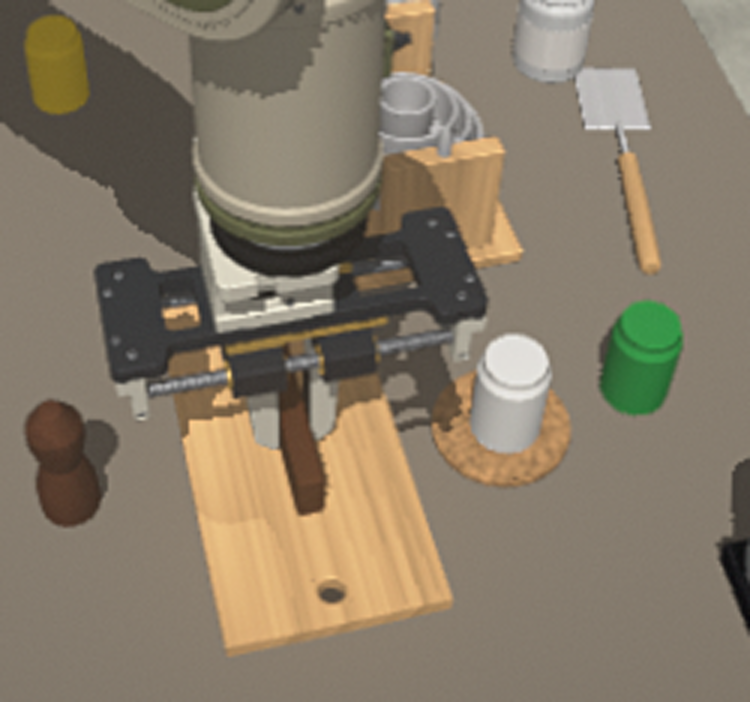

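View pics/m2.png

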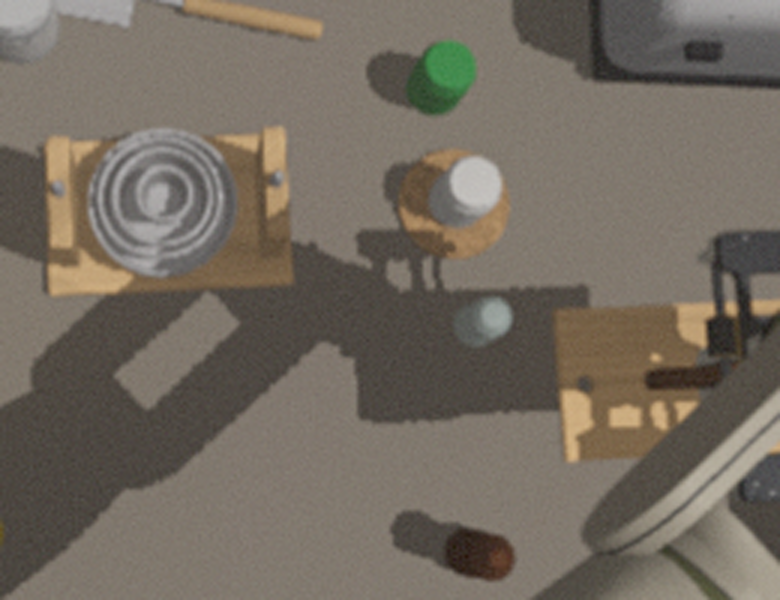

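```bash
python3 -c "
from h import *
c=view('top'); 
a=c['color'][145:180,198:222]; b=c['color'][145:180,270:294]
im=np.hstack([a,b]); save('pics/n1.png',im,None,14)
c=view('side'); save('pics/n2.png',c['color'],(265,135,315,215),7)
np.save('top_before.npy',view('top')['color'])
"
```

```text
(no output)
```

View pics/n1.png

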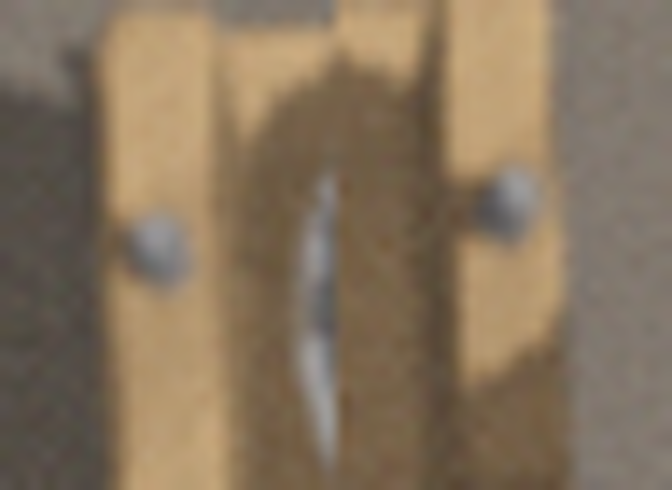

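View pics/n2.png

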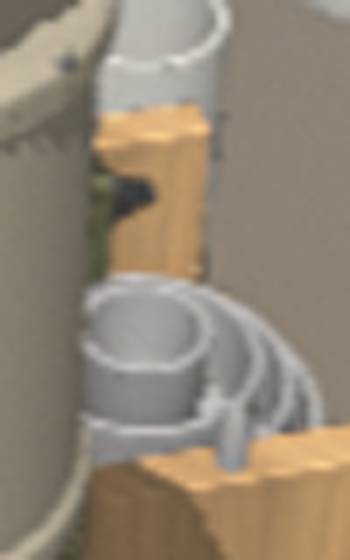

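```bash
cat > pins.py <<'E'
from h import *
PIN=[np.r_[circ(.006,.129),circ(.006,.147),circ(.003,.157)]]
def soft(img,box):
    x0,y0,x1,y1=box; h=cv2.cvtColor(img,cv2.COLOR_RGB2HSV)[...,1].astype(float)[y0:y1,x0:x1]; return h
def pin(c,g,img=None):
    """fit pin xy by matching a soft saturation picture"""
    img=c["color"] if img is None else img
    p=proj(c,[[g[0],g[1],.143]])[0].round().astype(int); b=(p[0]-6,p[1]-8,p[0]+7,p[1]+9)
    s=soft(img,b)
    def f(v):
        r=cv2.resize(render(c,PIN,v[0],v[1],0,0).astype(np.float32),(512,384),interpolation=cv2.INTER_AREA)
        r=cv2.GaussianBlur(r,(0,0),.6)[b[1]:b[3],b[0]:b[2]].ravel()
        # restrict to neighbourhood
        A=np.c_[r,np.ones_like(r)]; w=(cv2.dilate((r.reshape(s.shape)>.02).astype(np.uint8),np.ones((3,3)))>0).ravel()
        k,res,_,_=np.linalg.lstsq(A[w],s.ravel()[w],rcond=None)
        e=s.ravel()[w]-A[w]@k; return e.std()/s.ravel()[w].std()
    best=min(((f((g[0]+dx,g[1]+dy)),dx,dy) for dx in np.arange(-.006,.0061,.001) for dy in np.arange(-.006,.0061,.001)))
    o=minimize(f,[g[0]+best[1],g[1]+best[2]],method='Nelder-Mead',options=dict(initial_simplex=np.array([[0,0],[.0007,0],[0,.0007]])+[g[0]+best[1],g[1]+best[2]],xatol=5e-5))
    return o.x,o.fun
if __name__=="__main__":
    c=view('top')
    L=pin(c,(.630,.103)); Rr=pin(c,(.644,-.088)); print(L,Rr)
    d=L[0]-Rr[0]; print("mid",((L[0]+Rr[0])/2).round(4),"dist",np.hypot(*d),"yaw",np.arctan2(-d[0],d[1]))
E
python3 pins.py
```

```text
(array([0.62855072, 0.10396822]), np.float64(0.2894857269732483)) (array([ 0.64383961, -0.0876342 ]), np.float64(0.4962297850332949))
mid [0.6362 0.0082] dist 0.19221144040158616 yaw 0.07962618752258657
```

```bash
python3 -c "
import plan; plan.plan([(.6362,.008,.255,.078)])"
```

```text
t 62.10 tcp [ 0.469  -0.4212  0.2537] psi 0.071 tilt 0.000 open 0.0157 F [-0.1 -0.4 -3.2]
turn 1 x -0.007
to [0.6362 0.008  0.255 ] move 11 x [37.7, 18.2, -0.1]  (total [414.9 200.1  -1.3])
```

>>> {"method": "send_rows", "body": {
  "targets": [
    [-1, [18, 9, 0], -0.008],
    [-1, [33, 16, 0], 0],
    [-1, [40, 19, 0], 0],
    [-1, [40, 19, 0], 0],
    [-1, [40, 19, 0], 0],
    [-1, [40, 19, 0], 0],
    [-1, [40, 19, 0], 0],
    [-1, [40, 19, 0], 0],
    [-1, [40, 19, 0], 0],
    [-1, [40, 19, 0], 0],
    [-1, [30, 14, 0], 0],
    [-1, [13, 6, 0], 0]
  ]
}}

```text
t: 63.3
tool_pos: [0.6332, 0.0113, 0.2536]
orientation: [-2.127, -2.311, -0.001]
force: [0.4, -0.2, -3.7]
opening: 0.0155
```

>>> {"method": "send_rows", "body": {
  "targets": [
    [-1, [0, 0, 0], 0],
    [-1, [0, 0, 0], 0],
    [-1, [0, 0, 0], 0],
    [-1, [0, 0, 0], 0],
    [-1, [0, 0, 0], 0]
  ]
}}

```text
t: 63.8
tool_pos: [0.6327, 0.0059, 0.2538]
orientation: [2.134, 2.306, 0.0]
force: [0.1, 0.1, -3.6]
opening: 0.0155
```

```bash
python3 -c "
import plan; plan.plan([(.6362,.008,.255,.078)])
from h import *
c=view('side');save('pics/o1.png',c['color'],(200,60,360,240),4)
c=view('top');save('pics/o2.png',c['color'],(180,90,330,240),5)"
```

```text
t 63.80 tcp [0.6327 0.0059 0.2538] psi 0.077 tilt 0.000 open 0.0155 F [ 0.1  0.1 -3.6]
to [0.6362 0.008  0.255 ] move 1 x [1.8, 3.6, -1.2]  (total [ 1.8  3.6 -1.2])
```

View pics/o1.png

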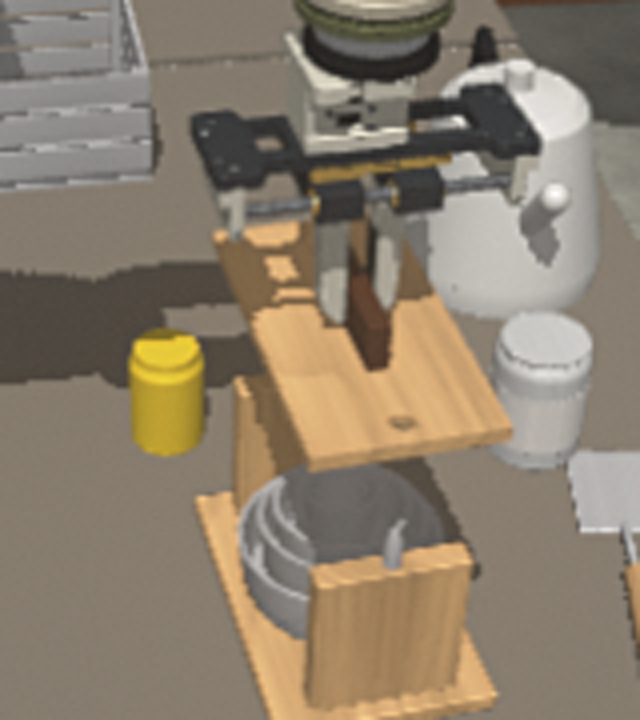

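View pics/o2.png

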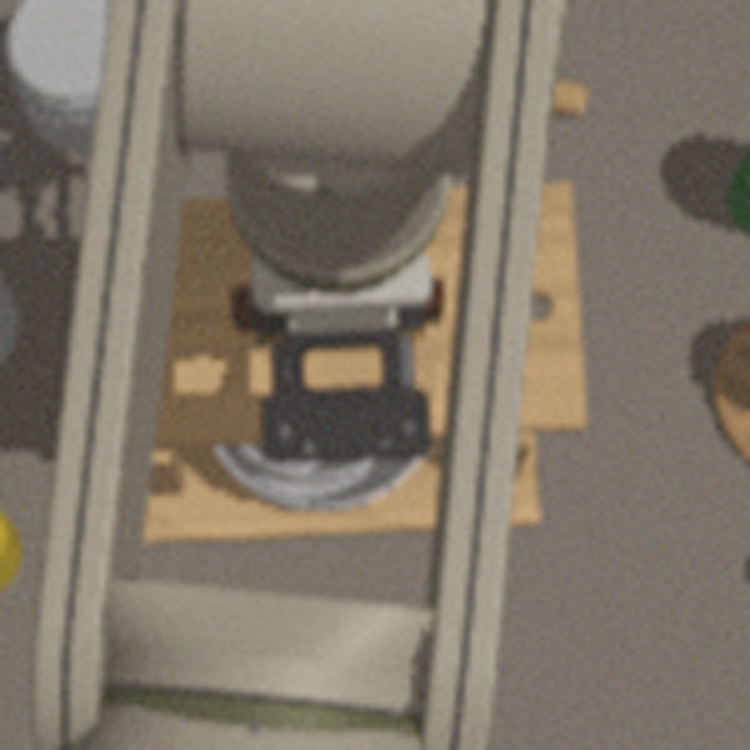

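>>> {"method": "send_rows", "body": {
  "targets": [
    [-1, [2, 3.5, 15], 0],
    [-1, [0, 0, 25], 0],
    [-1, [0, 0, 15], 0],
    [-1, [0, 0, 10], 0],
    [-1, [0, 0, 3], 0],
    [-1, [0, 0, 0], 0],
    [-1, [0, 0, 0], 0],
    [-1, [0, 0, 0], 0],
    [-1, [0, 0, 0], 0],
    [-1, [0, 0, 0], 0]
  ]
}}

```text
t: 64.9
tool_pos: [0.6365, 0.0093, 0.1862]
orientation: [2.132, 2.307, 0.001]
force: [-0.7, -0.5, -2.9]
opening: 0.0158
```

```bash
python3 -c "
import plan; plan.plan([(.6362,.008,.185,.078)])
from h import *
c=view('side');save('pics/o3.png',c['color'],(230,130,340,230),7)
c=view('top');save('pics/o4.png',c['color'],(265,115,305,185),10)"
```

```text
t 64.90 tcp [0.6365 0.0093 0.1862] psi 0.079 tilt 0.001 open 0.0158 F [-0.7 -0.5 -2.9]
to [0.6362 0.008  0.185 ] move 1 x [-1.2, -0.4, 1.2]  (total [-1.2 -0.4  1.2])
```

View pics/o3.png

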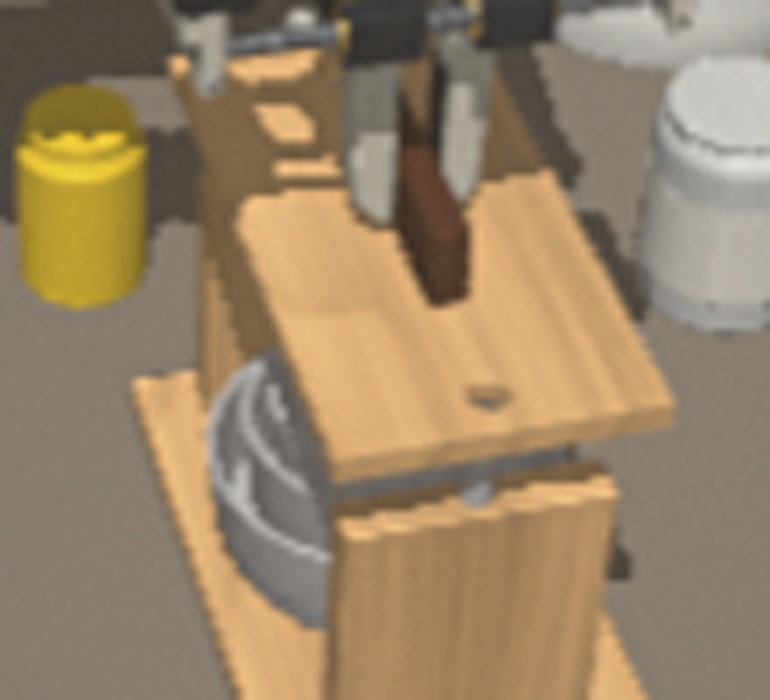

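View pics/o4.png

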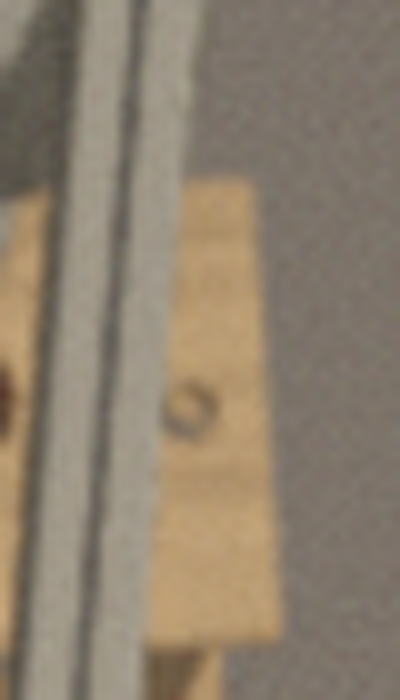

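```bash
python3 -c "
from h import *
t=view('top');s=view('side')
zt=.1862-.0187+.010
print('top hole',onz(t,(283.55,155.65),zt), 'edge-mid z?')
print('side hole',onz(s,((490.5)/7-.5+230,(398.5)/7-.5+130),zt))
for z,px in((.157,(298.2,191.2)),(.157,(298.6,190.2)),(.129,(297.6,201.8))): print('side pin',z,onz(s,px,z))
# corners of the cover right end in top
print('top corners',onz(t,(255.5/10-.5+265,180.5/10-.5+115),zt),onz(t,(283.5/10-.5+265,640.5/10-.5+115),zt))
psi=.079; C=np.array([.6365,.0093]); print('kin hole',C+np.array([np.sin(psi)*.096,-np.cos(psi)*.096]))
"
```

```text
top hole [ 0.64424152 -0.08849358  0.1775    ] edge-mid z?
side hole [ 0.64684824 -0.09076616  0.1775    ]
side pin 0.157 [ 0.64633481 -0.08498094  0.157     ]
side pin 0.157 [ 0.64811696 -0.08164033  0.157     ]
side pin 0.129 [ 0.64505189 -0.09257465  0.129     ]
top corners [ 0.70591155 -0.10416639  0.1775    ] [ 0.58550809 -0.11324787  0.1775    ]
kin hole [ 0.64407611 -0.08640059]
```

>>> {"method": "send_rows", "body": {
  "targets": [
    [-1, [0.6, -0.4, 3], -0.002],
    [-1, [0, 0, 3], 0],
    [-1, [0, 0, 3], 0],
    [-1, [0, 0, 2], 0],
    [-1, [0, 0, 0], 0],
    [-1, [0, 0, 0], 0],
    [-1, [0, 0, 0], 0]
  ]
}}

```text
t: 65.8
tool_pos: [0.6358, 0.0098, 0.1748]
orientation: [2.13, 2.309, 0.0]
force: [0.6, 0.4, -3.3]
opening: 0.0154
```

>>> {"method": "send_rows", "body": {
  "targets": [
    [-1, [0, 0, 2], 0],
    [-1, [0, 0, 2], 0],
    [-1, [0, 0, 2], 0],
    [-1, [0, 0, 0], 0],
    [-1, [0, 0, 0], 0],
    [-1, [0, 0, 0], 0]
  ]
}}

```text
t: 66.4
tool_pos: [0.6358, 0.0098, 0.1687]
orientation: [2.13, 2.31, 0.0]
force: [-0.3, 0.3, -3.7]
opening: 0.0155
```

```bash
python3 -c "
import plan; plan.plan([(.6362,.008,.148,.078)])
from h import *
s=robot.read_state(); print(s['wrist_torque'])
c=view('side');save('pics/o5.png',c['color'],(230,130,340,230),7)
c=view('top');save('pics/o6.png',c['color'],(265,115,305,185),10)"
```

```text
t 66.40 tcp [0.6358 0.0098 0.1687] psi 0.081 tilt 0.000 open 0.0155 F [-0.3  0.3 -3.7]
to [0.6362 0.008  0.148 ] move 1 x [-1.9, 0.3, 20.7]  (total [-1.9  0.3 20.7])
[-0.03313984  0.03454342 -0.04684687]
```

View pics/o5.png

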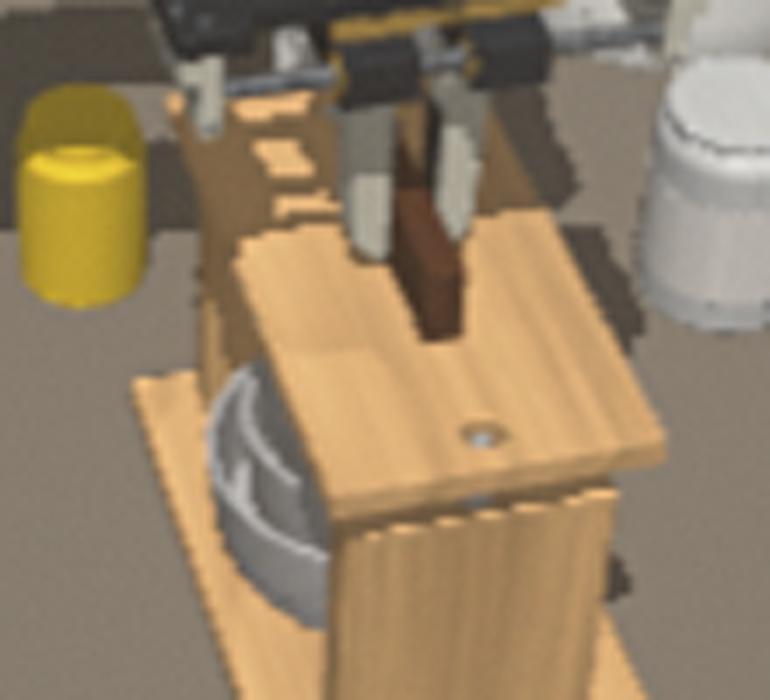

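View pics/o6.png

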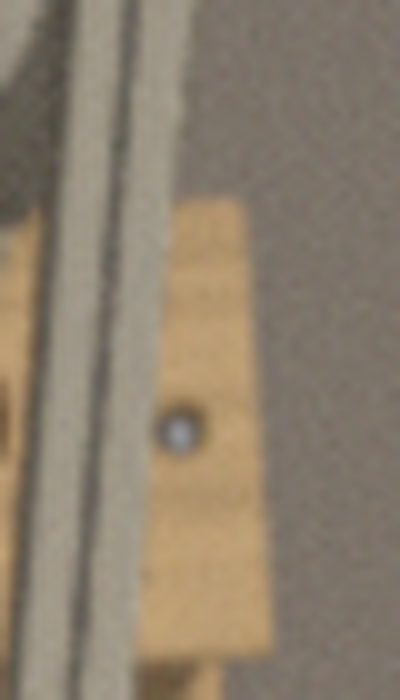

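>>> {"method": "send_rows", "body": {
  "targets": [
    [-1, [0, 0, 2], 0],
    [-1, [0, 0, 2], 0],
    [-1, [0, 0, 2], 0],
    [-1, [0, 0, 1], 0],
    [-1, [0, 0, 0], 0],
    [-1, [0, 0, 0], 0]
  ]
}}

```text
t: 67.1
tool_pos: [0.6357, 0.0098, 0.1616]
orientation: [2.13, 2.31, -0.0]
force: [0.3, -0.2, -3.8]
opening: 0.0155
```

```bash
python3 -c "
from h import *
s=robot.read_state(); print(s['force'].round(2),s['wrist_torque'].round(3),s['tool_pos'].round(4))"
```

```text
[ 0.31 -0.23 -3.8 ] [-0.132  0.047  0.009] [0.6357 0.0098 0.1616]
```

>>> {"method": "send_rows", "body": {
  "targets": [
    [-1, [0, 0, 2], 0],
    [-1, [0, 0, 2], 0],
    [-1, [0, 0, 1.5], 0],
    [-1, [0, 0, 1], 0],
    [-1, [0, 0, 0], 0],
    [-1, [0, 0, 0], 0],
    [-1, [0, 0, 0], 0]
  ]
}}

```text
t: 67.8
tool_pos: [0.6358, 0.0098, 0.1553]
orientation: [2.13, 2.309, 0.0]
force: [0.2, -0.7, -3.4]
opening: 0.0154
```

```bash
python3 -c "
from h import *
s=robot.read_state(); print(s['force'].round(2),s['wrist_torque'].round(3),s['tool_pos'].round(4))"
```

```text
[ 0.19 -0.74 -3.36] [-0.065  0.06   0.   ] [0.6358 0.0098 0.1553]
```

>>> {"method": "send_rows", "body": {
  "targets": [
    [-1, [0, 0, 2], 0],
    [-1, [0, 0, 2], 0],
    [-1, [0, 0, 1.5], 0],
    [-1, [0, 0, 1], 0],
    [-1, [0, 0, 0.5], 0],
    [-1, [0, 0, 0], 0],
    [-1, [0, 0, 0], 0]
  ]
}}

```text
t: 68.5
tool_pos: [0.6358, 0.0098, 0.1482]
orientation: [2.13, 2.309, 0.0]
force: [0.5, 0.1, -3.1]
opening: 0.0151
```

```bash
python3 -c "
from h import *
s=robot.read_state(); print(s['force'].round(2),s['wrist_torque'].round(3),s['tool_pos'].round(4))
c=view('side');save('pics/o7.png',c['color'],(230,130,340,230),7)"
```

```text
[ 0.54  0.06 -3.07] [-0.075  0.072 -0.007] [0.6358 0.0098 0.1482]
```

View pics/o7.png

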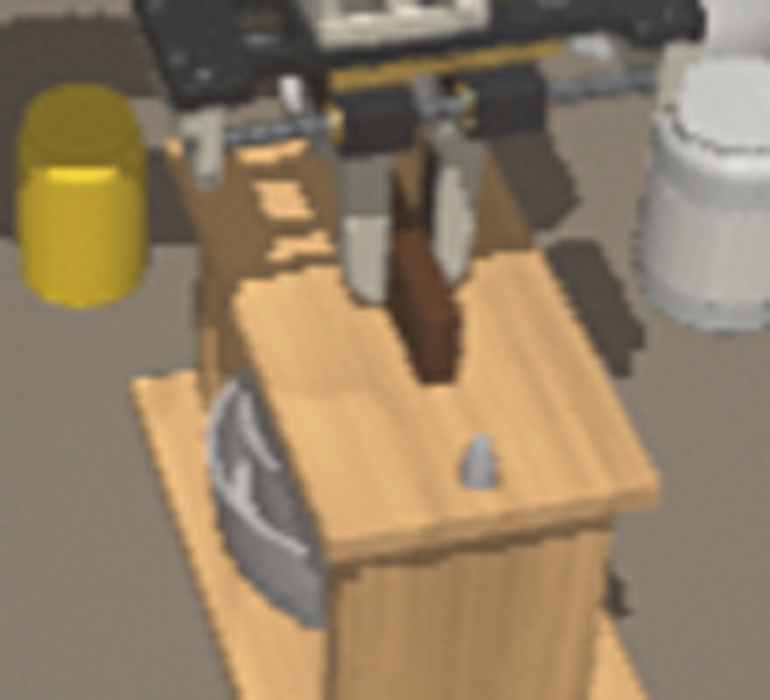

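Pin is through the hole at crop (480,465). About half a millimetre left; lower until contact shows.

>>> {"method": "send_rows", "body": {
  "targets": [
    [-1, [0, 0, 0.5], 0],
    [-1, [0, 0, 0.5], 0],
    [-1, [0, 0, 0], 0],
    [-1, [0, 0, 0], 0],
    [-1, [0, 0, 0], 0]
  ]
}}

```text
t: 69.05
tool_pos: [0.6359, 0.0099, 0.1477]
orientation: [2.129, 2.309, 0.001]
force: [-2.8, 0.5, 3.6]
opening: 0.0159
```

>>> {"method": "send_rows", "body": {
  "targets": [
    [-1, [0, 0, 0.5], 0],
    [-1, [0, 0, 0.5], 0],
    [-1, [0, 0, 0], 0],
    [-1, [0, 0, 0], 0],
    [-1, [0, 0, 0], 0]
  ]
}}

```text
t: 69.55
tool_pos: [0.6359, 0.0098, 0.1477]
orientation: [2.129, 2.309, 0.001]
force: [-7.0, -0.8, 10.7]
opening: 0.0154
```

>>> {"method": "send_rows", "body": {
  "targets": [
    [-1, [0, 0, -0.7], 0],
    [-1, [0, 0, 0], 0],
    [-0.2, [0, 0, 0], 0],
    [-0.2, [0, 0, 0], 0],
    [-0.2, [0, 0, 0], 0],
    [-0.2, [0, 0, 0], 0],
    [-0.2, [0, 0, -5], 0],
    [-0.2, [0, 0, -15], 0],
    [-0.2, [0, 0, -30], 0],
    [-0.2, [0, 0, -40], 0],
    [-0.2, [0, 0, -20], 0],
    [-0.2, [0, 0, 0], 0]
  ],
  "newtons": 10
}}

```text
t: 70.75
tool_pos: [0.6382, 0.0097, 0.2635]
orientation: [2.125, 2.304, 0.009]
force: [-0.5, -1.3, -0.2]
opening: 0.037
```

>>> {"method": "send_rows", "body": {
  "targets": [
    [-0.2, [0, -20, 0], 0],
    [-0.2, [0, -40, 0], 0],
    [-0.2, [0, -45, 0], 0],
    [-0.2, [0, -45, 0], 0],
    [-0.2, [0, -40, 0], 0],
    [-0.2, [0, -20, 0], 0],
    [-0.2, [0, 0, 0], 0],
    [-0.2, [0, 0, 0], 0]
  ]
}}

```text
t: 71.55
tool_pos: [0.4267, -0.0072, 0.257]
orientation: [2.129, 2.309, 0.001]
force: [0.5, 0.5, -0.5]
opening: 0.0371
```

```bash
python3 -c "
from h import *
print(robot.read_state()['tool_pos'])
c=view('side');save('pics/p1.png',c['color'],(150,100,350,280),4); save('pics/p3.png',c['color'])
c=view('top');save('pics/p2.png',c['color'],(190,100,390,240),4)"
```

```text
[ 0.42672799 -0.00717778  0.25699083]
```

View pics/p1.png

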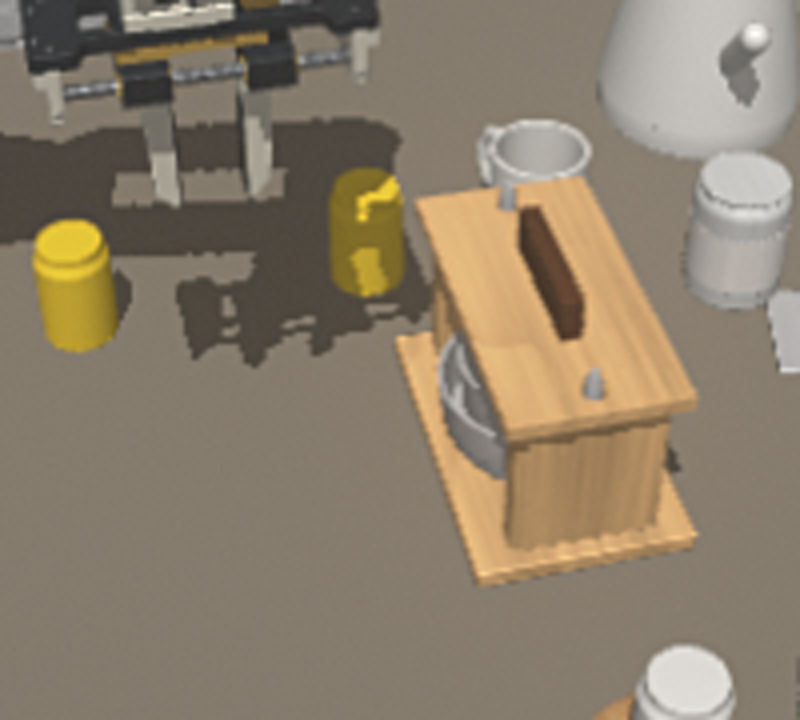

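View pics/p2.png

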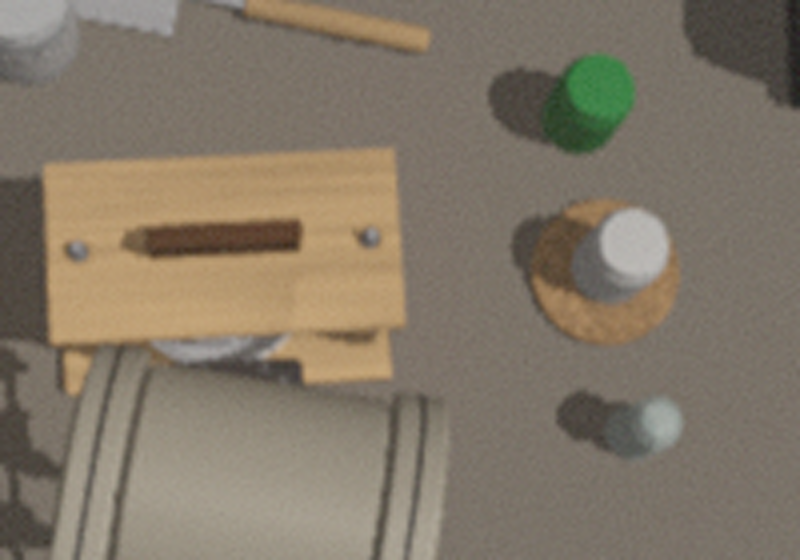

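View pics/p3.png

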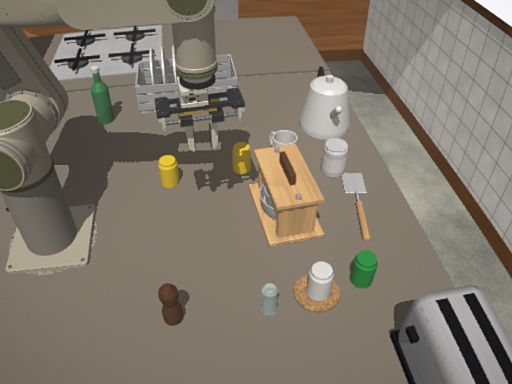

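```bash
python3 -c "
from cov import *
cover((.636,.008,.078),.129)
from bowls import locate
locate('jar',(.658,-.272),.008)
print(robot.read_state()['t'], ticket.close_job())"
```

```text
top [0.6376 0.0079 0.0747] 0.041
side [0.6391 0.008  0.0773] 0.042
jar top [ 0.6594 -0.2754] miss 0.069 conf 0.89
jar side not found
the job is handed in; nothing more can be done
72.05 None
```

I finished the job in about 72 s of robot time and handed it in. The system reports no verdict.

- **Jar:** I moved it from the rack onto its coaster. The last fit from the top camera puts it about 4 mm from the coaster's centre, and it was upright in the pictures. The side network did not find the jar in that final check.
- **Bowls:** Four bowls were there (a, b, c and e; d was absent). All four were nested in size order and looked level. Before the last bowl went in, the top-camera fits put a, b and c about 5–9 mm off the middle of the board, against the 30 mm allowed. Bowl e was checked only by eye. Once the cover was on, the bowls could no longer be measured.
- **Cover:** It went down over both pins without catching, until it stopped at the expected height with a rising force. Both pins showed through their holes afterwards. The final fits put its centre 1.4 mm (top) and 2.9 mm (side) from the pins' midpoint measured earlier by the top camera. This is within the 5 mm tolerance. The two cameras differ by about 1.5 mm, which fits their calibration error.
- **Bystanders:** The mug, shaker and mill appear in the last pictures upright and where they were, and the arm stood clear of everything. I noticed no knocks to the cover or bowls during the run.

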